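Torque the vent plug of a battery pack with a preset torque key

TASK

Tighten the vent plug in the lid of the blue battery pack to its set torque: take the preset torque key from its stand, set its hex socket squarely and fully home on the plug without ramming it, turn it clockwise until its clutch slips, and stop at once, before the handle has slipped 15 degrees. Then lift the key off without loosening the plug and set it gently upright in its stand again. Leave the other things on the bench alone.

Things in the scene. Friction and masses are not known exactly. Their poses are not given: they have to be found in the camera images.
- key_grip (a point): Centre of the red T-bar of the torque key, where it is grasped. The bar is 100 mm long (this point's x axis), 18 mm wide (y), 22 mm high (z up); free neck of 14 mm diameter for 20 mm below it, then the 38 mm wide clutch housing, then the socket. The key is 104 mm tall, weighs about 0.4 kg, and this point is 93 mm above the socket's mouth. At the start it stands upright in its stand.
- socket_mouth (a point): Centre of the open lower end of the key's steel hex socket: z up along the key, x square to one of its flats. Socket 38.4 mm across flats inside, 26 mm deep, 58 mm across the outside corners. At the start its x axis lies along the T-bar, and it keeps so unless the clutch slips.
- clutch (a joint): Angle (rad) by which the T-bar has slipped past the socket in the key's clutch, clockwise seen from above positive, 0 at the start. The clutch holds like a solid shaft up to 0.6 N m about the key's axis; above that it slips at this same torque. When the motion pauses, the torque still held can be less (0.3 to 0.6 N m).
- plug (a joint): Angle (rad) of the vent plug in its thread, growing clockwise seen from above (tightening), from an arbitrary zero. It turns against a drag of 0.12 N m and then stops dead where it is tight, anywhere from 15 to 72 degrees further on than at the start: the reading there is not known, it must be felt.
- plug_seat (a point): On the axis of the grey hex vent plug, on top of its round black flange (72 mm wide), where the socket's rim rests when fully home: then it coincides with the socket's mouth. The hex is 36 mm across flats and stands 16 mm above this point, with a 5 mm domed, tapered top above that (35.6 mm at its foot to 25 mm). z up; x points square to one flat, to the small white dot on the flange. Turns with the plug.
- stand_floor (a point): Centre of the inner floor of the round black cup of the key's stand, where the socket's mouth rests. Cup 66 mm wide inside, 18 mm deep above this floor (rim 30 mm above the bench), on a dark steel plate 100 mm square; fixed to the bench.
- pack: The blue battery pack, 170 mm (x) by 220 mm (y) by 75 mm high, fixed to the bench; origin at the centre of its underside. The vent plug sits in its lid 50 mm from the middle along +y.
- key: The whole torque key (T-bar, neck, clutch housing and socket); origin at the centre of the socket's mouth, z up along the key, x along the T-bar.
- dish: Bystander: small steel dish, 56 mm wide, 20 mm high, loose on the pack's lid about 125 mm from the plug; origin at its underside.
- brick: Bystander: black battery brick with a blue circuit board on top, 76 x 60 x 74 mm; origin at its underside.
- glue: Bystander: slim white bottle with a red cap, 34 mm wide, 100 mm high; origin at its underside.
- tape: Bystander: yellow roll of tape lying flat, 84 mm wide, 22 mm high; origin at its underside.
- meter: Bystander: yellow hand meter lying flat, 85 x 160 x 41 mm; origin at its underside.

How it is judged:
By the outcome, as a careful person would: the job done as asked, in the order asked, and still so for the second after the job is handed in, with the robot touching nothing.
It also fails if it takes over 69 s, if anything falls off the work surface, if the arm or the gripper's body presses on something with over 40 N, if the wrist force passes 120 N, or if a joint passes its speed limit or range.

ROBOT

A 6-joint arm with a two-finger parallel gripper is mounted at the origin on the work surface. World frame = base frame: x ahead of the robot, y to its left, z up, the work surface at z = 0. Lengths are in m, angles in rad, forces in N, time in s.
With the tool pointing down it reaches from about 0.275 to 0.825 m from the base axis. Payload 4.9 kg.
Tool frame: the origin (TCP) lies midway between the tips of the shut fingers; the grasp point (between the pads) lies 19 mm behind it; z points along the fingers, y is the direction in which the jaws open and shut (so a half turn about z gives the same grasp; the last joint's range is limited). The gripper opens to 85 mm and grips with 20 to 120 N. Pads are 22 mm wide; open, the fingers measure 114 mm over their backs; the gripper's body (76 mm by 85 mm) begins 54 mm behind the grasp point. The pads swing forward as they close: fully open they stand 13 mm farther back than shut.
Start: joints at [-1.443, 0.326, -0.193, 1.052, 0, 1.437], TCP at [0.142, -0.531, 0.231] pointing down, gripper open.
Joint ranges: [-2.65, 2.65], [-0.97, 1.79], [-1.3, 1.35], [-1.93, 2.1], [-1.47, 1.37], [-3.14, 3.14]. Speed limits (rad/s): [2.57, 2.57, 3.14, 3.14, 3.14, 3.14].

INTERFACE

Orientations are given as a 3x3 rotation matrix whose columns are the frame's x, y, z axes.
In Python, from station import manip gives the robot as it stands. The module is installed in compiled form; this text tells all that it offers.
- The arm moves only by the tool send_rows, never from a script. Its argument "increments" is one flat list of numbers, 7 for each row, row after row: the shift along the world's x, y, z in mm, then the turn, a rotation vector about the world's x, y, z in rad, then the finger opening in mm, from 0 to 85.4. In form: [dx, dy, dz, wx, wy, wz, grip, dx, dy, dz, wx, wy, wz, grip, ...]. A call has exactly 5 rows; each row shifts and turns the commanded pose from where the row before left it; what a row does not reach is not made up. A row lasts 1/10 s, in which the tool goes at most 50 mm and 8.59 degrees, less where a joint would pass 70% of its speed; a pose out of reach is approached as far as the arm can. A call with a gripper value outside its range is refused whole. The fingers move at their own pace and stop on an object; the grip force is fixed at half the most. Time passes only in rows, so rows that do not move let the fingers close, or fill a call up. It gives the time, the measured TCP pose, the force and the opening at its end, in the units of the state.
- manip.read_state(): the state, without advancing time (a new reading comes with each control period).
- manip.capture(name): name is "scene" or "top"; returns the picture (400x640x3 uint8, red, green, blue); there is no depth.
- manip.camera_model(name): a dict with "intrinsics" (3x3 intrinsics, pixels), "k1" (the pictures are not rectified: a ray, as slopes to the right and down, at radius r is drawn at 1 + k1 r^2 times it, then the intrinsics apply), "origin" and "rotation" of the camera in the world. Camera axes: x right, y down, z forward; pixel columns grow to the right and rows downward; lengths in m; the calibration is good to about 2 mm. A picture is of the moment at which its call begins. camera_model takes no time and is no camera call.
- manip.close_job(): hands the job in, once; it reports no verdict.
The state is a dict: "clock": time; "qpos": joint angles; "qd": joint speeds; "joint_efforts": joint torques, N m; "ee_pos": TCP position; "eef_rot": TCP orientation; "force": force on the tool from outside, world axes, zero at the start; "wrist_torque": the same for the moment, N m; "width": finger opening in m.
Only numpy, scipy, OpenCV 4.12 (cv2) and the standard library are available. Lean on these libraries where they do the work, as an engineer would, in place of code of your own. Each camera call takes 0.05 s, during which the arm holds its last target.

## Working session

There is one attempt and no reset: what is moved stays moved. The work goes in short steps, Python scripts to look and compute and a tool call to move; the robot and the scene stay as the last step left them, time stands still between calls to the robot, and variables do not carry over. Pictures are saved under pics/ and viewed, and the job is handed in when it is done.

Besides the shell and the picture viewer there is one more tool, called after "Call:" by a JSON object that holds its "name" and its "arguments". send_rows: Moves the arm, as the interface text tells. Its arguments: {"type":"object","properties":{"increments":{"type":"array","items":{"type":"number"}}},"required":["increments"]}

```bash
mkdir -p pics; ls; python3 - <<'E'
from station import manip
import cv2,numpy as np
for n in("scene","top"):
    im=manip.capture(n); cv2.imwrite(f"pics/{n}0.png",im[:,:,::-1])
    m=manip.camera_model(n); print(n,{k:np.round(np.array(v),4).tolist() for k,v in m.items()})
s=manip.read_state(); print({k:np.round(np.array(v),4).tolist() for k,v in s.items()})
E
```

```text
pics
scene {'intrinsics': [[387.0167, 0.0, 314.2726], [0.0, 387.0167, 196.771], [0.0, 0.0, 1.0]], 'k1': 0.0028, 'origin': [1.3056, -0.2953, 0.8219], 'rotation': [[0.3365, 0.6469, -0.6843], [0.9417, -0.2268, 0.2486], [0.0056, -0.7281, -0.6855]]}
top {'intrinsics': [[381.6268, 0.0, 325.0447], [0.0, 381.6268, 202.4249], [0.0, 0.0, 1.0]], 'k1': -0.0379, 'origin': [0.459, -0.026, 1.0384], 'rotation': [[-0.0029, -0.993, 0.1185], [-0.9999, 0.0041, 0.0096], [-0.01, -0.1184, -0.9929]]}
{'clock': 0.1, 'qpos': [-1.4432, 0.3269, -0.1934, 1.052, -0.0, 1.4366], 'qd': [-0.0009, -0.0004, 0.0007, 0.0003, 0.0004, -0.0016], 'joint_efforts': [0.0016, -44.4239, 26.3038, 0.0079, -0.0001, -0.0], 'ee_pos': [0.1423, -0.5308, 0.2306], 'eef_rot': [[0.9659, 0.2588, -0.0002], [0.2588, -0.9659, 0.0015], [0.0002, -0.0015, -1.0]], 'force': [-0.9076, -0.1104, -0.5793], 'wrist_torque': [0.0325, -0.0047, -0.0017], 'width': 0.0854}
```

View pics/scene0.png

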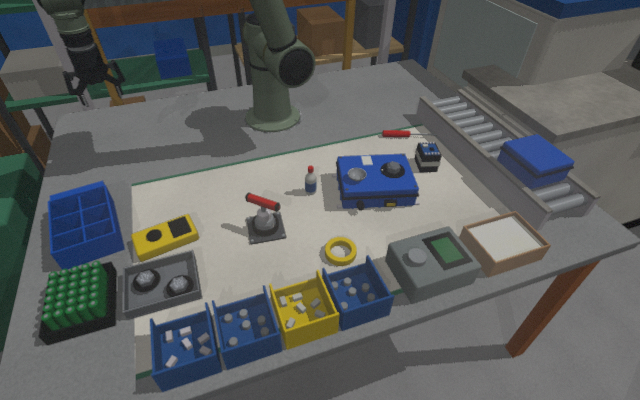

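View pics/top0.png

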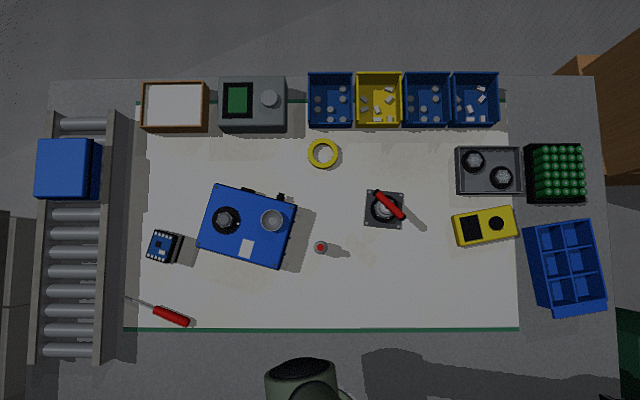

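Scene view: the key is at about (262,210) and the pack's plug at about (392,170). Top view: the key is at about (385,207), the plug at about (226,220) and the dish at (271,220). I'll enlarge crops of these.

```bash
cat > h.py <<'E'
from station import manip
import cv2,numpy as np
def crop(name,src,x0,y0,w,h,f,gain=1.6):
    im=cv2.imread(src)[y0:y0+h,x0:x0+w]
    im=np.clip(im.astype(float)*gain,0,255).astype(np.uint8)
    im=cv2.resize(im,None,fx=f,fy=f,interpolation=cv2.INTER_CUBIC)
    # ticks
    for x in range(((x0+9)//10)*10,x0+w,10):
        cv2.line(im,(int((x-x0+.5)*f),0),(int((x-x0+.5)*f),6),(0,255,255),1); cv2.putText(im,str(x),(int((x-x0+.5)*f)-10,18),0,.35,(0,255,255),1)
    for y in range(((y0+9)//10)*10,y0+h,10):
        cv2.line(im,(0,int((y-y0+.5)*f)),(6,int((y-y0+.5)*f)),(0,255,255),1); cv2.putText(im,str(y),(8,int((y-y0+.5)*f)+4),0,.35,(0,255,255),1)
    cv2.imwrite(name,im)
def proj(name,P):
    m=manip.camera_model(name);P=np.atleast_2d(P)
    c=(P-m['origin'])@np.array(m['rotation']); s=c[:,:2]/c[:,2:]
    r2=(s**2).sum(1,keepdims=True); s=s*(1+m['k1']*r2); K=np.array(m['intrinsics'])
    return s*[K[0,0],K[1,1]]+[K[0,2],K[1,2]]
def ray(name,u,v):
    m=manip.camera_model(name);K=np.array(m['intrinsics'])
    d=np.array([(u-K[0,2])/K[0,0],(v-K[1,2])/K[1,1]]); s=d.copy()
    for _ in range(20): s=d/(1+m['k1']*(s@s))
    return np.array(m['origin']),np.array(m['rotation'])@[s[0],s[1],1]
def atz(name,u,v,z):
    o,d=ray(name,u,v); return o+d*(z-o[2])/d[2]
def tri(obs):
    A=np.zeros((3,3));b=np.zeros(3)
    for n,u,v in obs:
        o,d=ray(n,u,v);d=d/np.linalg.norm(d);M=np.eye(3)-np.outer(d,d);A+=M;b+=M@o
    return np.linalg.solve(A,b)
E
python3 - <<'E'
from h import *
crop("pics/a1.png","pics/top0.png",355,180,75,55,10,1.8)
crop("pics/a2.png","pics/top0.png",190,175,110,100,6,1.8)
crop("pics/a3.png","pics/scene0.png",235,180,70,65,9,1.8)
crop("pics/a4.png","pics/scene0.png",330,145,115,70,7,1.8)
E
```

```text
(no output)
```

View pics/a1.png

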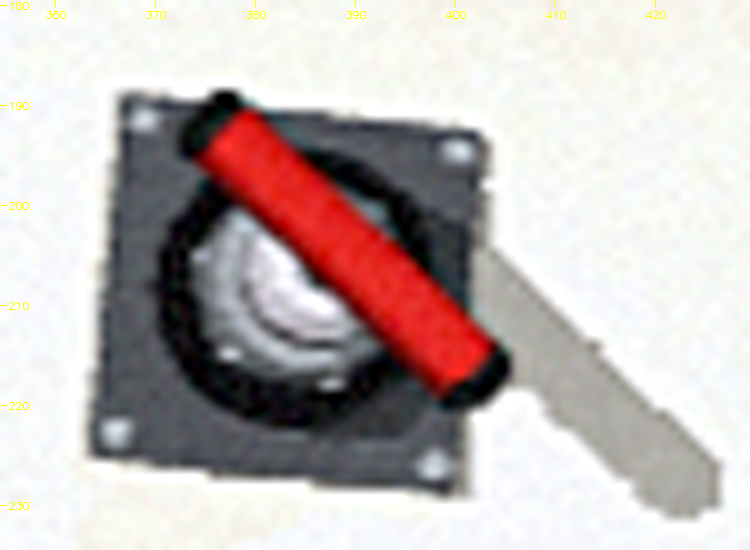

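View pics/a2.png

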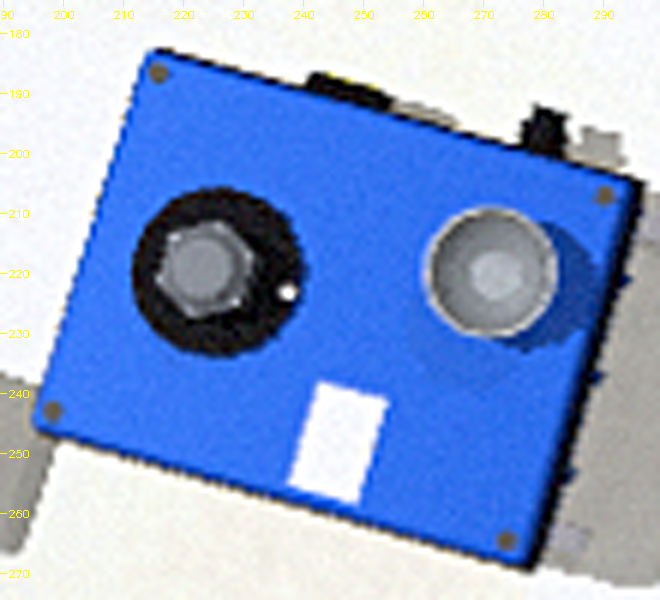

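View pics/a3.png

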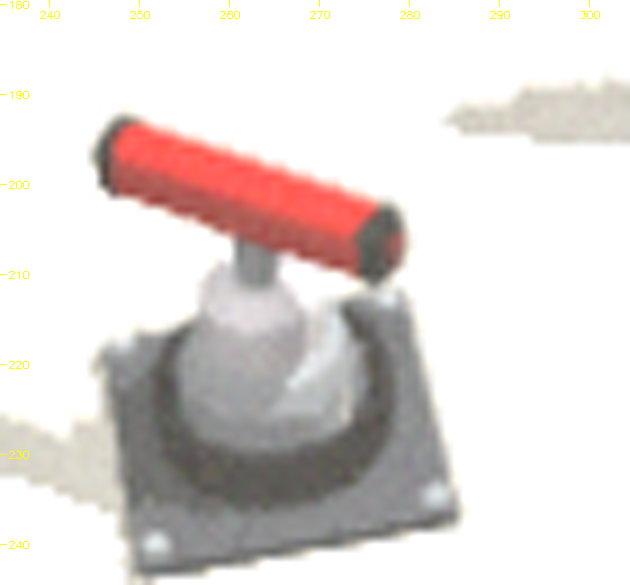

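View pics/a4.png

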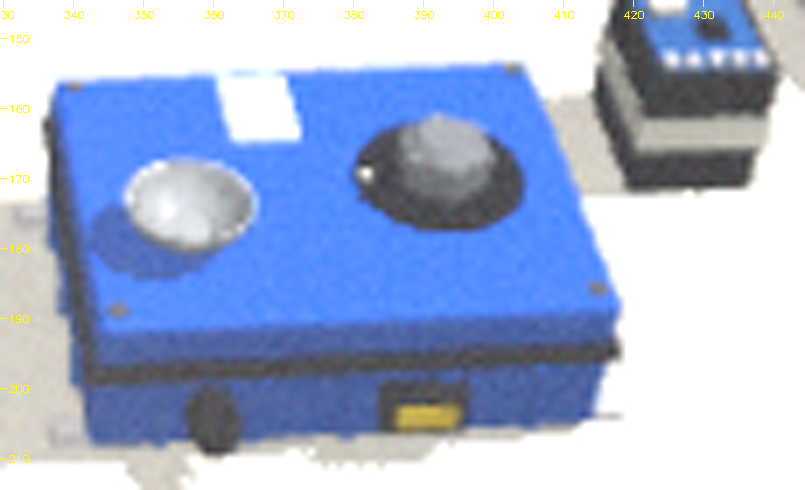

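```bash
python3 - <<'E'
from h import *
from scipy.optimize import least_squares, minimize
T=cv2.imread("pics/top0.png").astype(int);S=cv2.imread("pics/scene0.png").astype(int)
def red(im,x0,y0,w,h):
    m=np.zeros(im.shape[:2],np.uint8);c=im[y0:y0+h,x0:x0+w]
    m[y0:y0+h,x0:x0+w]=((c[...,2]>70)&(c[...,2]>2.2*c[...,1])&(c[...,2]>2*c[...,0])); return m
mt=red(T,355,180,75,55);ms=red(S,235,180,70,65)
obs=[]
for n,m in(("top",mt),("scene",ms)):
    v,u=np.nonzero(m);obs.append((n,u.mean(),v.mean())); print(n,len(u),u.mean(),v.mean(),cv2.minAreaRect(np.c_[u,v].astype(np.float32)))
P=tri(obs);print("bar centre tri",P,[proj(n,P)-[a,b] for n,a,b in obs])
print("atz",atz(*obs[0],.105),atz(*obs[1],.105))
# silhouette fit
def hull(P,yaw,L,n):
    c,s=np.cos(yaw),np.sin(yaw);B=np.array([[a*L/2,b*.009,d*.011] for a in(-1,1) for b in(-1,1) for d in(-1,1)])
    W=B@np.array([[c,s,0],[-s,c,0],[0,0,1]])+P
    return cv2.convexHull(proj(n,W).astype(np.float32))
def cost(p):
    t=0
    for n,m in(("top",mt),("scene",ms)):
        k=8;im=np.zeros((400,640),np.float32)
        h=hull(p[:3],p[3],p[4],n)
        x0,y0,w,hh=(355,180,75,55) if n=="top" else (235,180,70,65)
        big=np.zeros((hh*k,w*k),np.uint8)
        cv2.fillPoly(big,[np.round((h-[x0-.5,y0-.5])*k).astype(int)],1)
        a=cv2.resize(big.astype(np.float32),(w,hh),interpolation=cv2.INTER_AREA)
        t+=np.abs(a-m[y0:y0+hh,x0:x0+w]).sum()
    return t
for z in(None,):
    r=minimize(cost,[*P,.8,.088],method="Nelder-Mead",options=dict(initial_simplex=np.array([[*P,.8,.088]]+[[*(P+d*.01),.8+e,.088+f] for d,e,f in((np.eye(3)[0],0,0),(np.eye(3)[1],0,0),(np.eye(3)[2],0,0),(np.zeros(3),.1,0),(np.zeros(3),0,.008))])))
    print(r.x,np.degrees(r.x[3]),r.fun)
# stand plate corners bolts in top
for q in((368.9,191.3),(400.2,194.5),(397.7,226.1),(366,222.7)): print("bolt z8",atz("top",*q,.008))
# flange ellipse top
def blk(im,x0,y0,w,h,th):
    c=im[y0:y0+h,x0:x0+w];m=(c.max(2)<th).astype(np.uint8);return m
E
```

```text
top 237 389.4978902953587 204.44303797468353 ((389.5311584472656, 204.4667205810547), (34.06026840209961, 6.793815612792969), 43.15238952636719)
scene 129 261.1240310077519 199.65116279069767 ((261.20001220703125, 199.89999389648438), (28.144271850585938, 4.7434163093566895), 18.434947967529297)
bar centre tri [ 0.56349052 -0.17451257  0.11438762] [array([[0.20535341, 0.05277368]]), array([[0.19479459, 0.00905614]])]
atz [ 0.56468523 -0.17551938  0.105     ] [ 0.55343638 -0.17339339  0.105     ]
[ 0.56290538 -0.17508311  0.11457256  0.83581561  0.06972377] 47.888706895256114 256.234375
bolt z8 [ 0.61197256 -0.13571127  0.008     ]
bolt z8 [ 0.60281702 -0.22087005  0.008     ]
bolt z8 [ 0.51677086 -0.21188796  0.008     ]
bolt z8 [ 0.52630892 -0.12647516  0.008     ]
```

```bash
python3 - <<'E'
from h import *
from scipy.optimize import minimize
T=cv2.imread("pics/top0.png").astype(int);S=cv2.imread("pics/scene0.png").astype(int)
x0,y0,w,h=238,188,48,32
c=S[y0:y0+h,x0:x0+w]
m=((c[...,2]>1.6*c[...,1])&(c[...,2]>1.6*c[...,0])&(c[...,2]>45))
v,u=np.nonzero(m);print("scene red",len(u),u.mean()+x0,v.mean()+y0)
obs=[("top",389.5,204.44),("scene",u.mean()+x0,v.mean()+y0)]
P=tri(obs);print(P, atz(*obs[1],.105))
# pack corners on lid z=.075
C=np.array([atz("top",*q,.075) for q in((215,183),(296.3,205),(279,269.3),(195.7,245.3))]);print(C.mean(0)); 
for i in range(4): d=C[(i+1)%4]-C[i]; print("edge",np.linalg.norm(d),np.degrees(np.arctan2(d[1],d[0])))
# flange: non-blue mask inside lid
def nb(im,x0,y0,w,h):
    c=im[y0:y0+h,x0:x0+w]; m=(c[...,0]<1.8*c[...,2]).astype(np.uint8)
    cs,_=cv2.findContours(m,cv2.RETR_EXTERNAL,cv2.CHAIN_APPROX_NONE);k=max(cs,key=cv2.contourArea)
    mm=np.zeros_like(m);cv2.drawContours(mm,[k],-1,1,-1);v,u=np.nonzero(mm)
    return k[:,0,:]+[x0,y0],u.mean()+x0,v.mean()+y0,mm.sum()
kt,ut,vt,at=nb(T,206,202,40,36);print("top flange",ut,vt,at,cv2.fitEllipse(kt))
for z in(.075,.078,.081):print(z,atz("top",ut,vt,z))
ks,us,vs,as_=nb(S,376,156,34,26);print("scene blob",us,vs,as_,kt.min(0),kt.max(0),ks.min(0),ks.max(0),cv2.fitEllipse(ks))
# predict
P=atz("top",ut,vt,.078);a=np.linspace(0,2*np.pi,200)
for z in(.075,.078,.081,.084):
    for n in("top","scene"):
        q=proj(n,np.c_[P[0]+.036*np.cos(a),P[1]+.036*np.sin(a),0*a+z]);print(z,n,q.min(0),q.max(0))
for z in(.076,.078,.08):
    D=atz("top",237.2,223.1,z);E=atz("scene",381.8,169.3,z);print("dot",D,E,np.degrees(np.arctan2(*(D-P)[1::-1])),np.hypot(*(D-P)[:2]))
print(tri([("top",237.2,223.1),("scene",381.8,169.3)]))
E
```

```text
scene red 235 261.4212765957447 201.25531914893617
[ 0.5642024  -0.17485444  0.10928889] [ 0.5597329  -0.17414604  0.105     ]
[0.51630909 0.18314888 0.075     ]
edge 0.21781675553549865 -105.39050992219194
edge 0.16691609038450242 165.29290741391034
edge 0.2203096797499326 74.23518534137573
edge 0.1654657240693492 -15.562715230423928
top flange 225.4041095890411 219.78595890410958 584 ((225.37924194335938, 219.7788848876953), (26.030593872070312, 26.751449584960938), 50.45064163208008)
0.075 [0.53049985 0.23678069 0.075     ]
0.078 [0.53027709 0.23596257 0.078     ]
0.081 [0.53005432 0.23514444 0.081     ]
scene blob 392.3233333333333 169.62666666666667 300 [212 206] [239 233] [381 161] [404 177] ((392.3642272949219, 169.56251525878906), (15.40755844116211, 22.764568328857422), 96.42640686035156)
0.075 top [211.68350003 205.79612794] [239.79707557 234.06610713]
0.075 scene [379.82541352 163.5843222 ] [403.79179629 178.70374304]
0.078 top [211.32404333 205.66683905] [239.522905   234.02294558]
0.078 scene [379.94560851 162.82211285] [403.95496159 177.93383526]
0.081 top [210.96238357 205.53675673] [239.24704554 233.97951507]
0.081 scene [380.06622632 162.0572812 ] [404.11870458 177.16115839]
0.084 top [210.59850054 205.40587367] [238.96948161 233.93581307]
0.084 scene [380.18726919 161.28981363] [404.28302836 176.38569742]
dot [0.52192563 0.2061528  0.076     ] [0.51411633 0.21034649 0.076     ] -105.65066912269164 0.030957531896800155
dot [0.52179478 0.20567047 0.078     ] [0.51623872 0.20899074 0.078     ] -105.64315872136667 0.03145728493584679
dot [0.52166393 0.20518813 0.08      ] [0.5183611  0.20763499 0.08      ] -105.63588321964774 0.03195703849849636
[0.52165145 0.20493729 0.08314777]
```

```bash
python3 - <<'E'
from h import *
from scipy.optimize import minimize
T=cv2.imread("pics/top0.png").astype(int);S=cv2.imread("pics/scene0.png").astype(int)
W={"top":(365,184,48,40,T),"scene":(238,188,48,32,S)}
M={}
for n,(x0,y0,w,h,im) in W.items():
    c=im[y0:y0+h,x0:x0+w];M[n]=((c[...,2]>1.6*c[...,1])&(c[...,2]>1.6*c[...,0])&(c[...,2]>45)).astype(float)
def f(n,P,yaw,L):
    c,s=np.cos(yaw),np.sin(yaw);B=np.array([[a*L/2,b*.009,d*.011] for a in(-1,1) for b in(-1,1) for d in(-1,1)])
    h=cv2.convexHull(proj(n,B@np.array([[c,s,0],[-s,c,0],[0,0,1]])+P).astype(np.float32))
    x0,y0,w,hh,_=W[n];k=8;big=np.zeros((hh*k,w*k),np.uint8)
    cv2.fillPoly(big,[np.round((h-[x0-.5,y0-.5])*k).astype(int)],1)
    return np.abs(cv2.resize(big.astype(np.float32),(w,hh),interpolation=cv2.INTER_AREA)-M[n]).sum()
for n in W:
    g=lambda p:f(n,np.array([p[0],p[1],.105]),p[2],p[3])
    s=np.array([[.563,-.175,.82,.085]]*5);s[1,0]+=.006;s[2,1]+=.006;s[3,2]+=.08;s[4,3]+=.01
    r=minimize(g,s[0],method="Nelder-Mead",options=dict(initial_simplex=s));print(n,r.x,np.degrees(r.x[2]),r.fun,M[n].sum())
E
```

```text
top [ 0.56501371 -0.17412419  0.79192432  0.08407337] 45.373921478474465 45.78125 273.0
scene [ 0.55848271 -0.17397353  0.84747425  0.07226741] 48.55669756140541 72.171875 235.0
```

Call:
{"name": "send_rows", "arguments": {"increments": [28,24,-3,0,0,0.037,85,28,24,-3,0,0,0.037,85,28,24,-3,0,0,0.037,85,28,24,-3,0,0,0.037,85,28,24,-3,0,0,0.037,85]}}

```text
clock: 0.6
ee_pos: [0.2831, -0.41, 0.2159]
eef_rot: [[0.901, 0.433, -0.0], [0.433, -0.901, 0.001], [0.0, -0.001, -1.0]]
force: [0.2, -0.6, -0.7]
width: 0.085
```

Call:
{"name": "send_rows", "arguments": {"increments": [28,24,-3,0,0,0.037,85,28,24,-3,0,0,0.037,85,28,24,-3,0,0,0.037,85,28,24,-3,0,0,0.037,85,28,24,-3,0,0,0.037,85]}}

```text
clock: 1.1
ee_pos: [0.4232, -0.29, 0.2009]
eef_rot: [[0.806, 0.592, -0.0], [0.592, -0.806, 0.0], [-0.0, -0.0, -1.0]]
force: [-0.3, -0.6, -1.2]
width: 0.0849
```

Call:
{"name": "send_rows", "arguments": {"increments": [28,23,-6,0,0,0.036,85,28,23,-6,0,0,0.036,85,28,23,-6,0,0,0.036,85,28,23,-6,0,0,0.036,85,29,23.5,-6,0,0,0.036,85]}}

```text
clock: 1.6
ee_pos: [0.564, -0.1745, 0.1706]
eef_rot: [[0.687, 0.727, -0.001], [0.727, -0.687, 0.0], [-0.0, -0.001, -1.0]]
force: [0.5, 0.3, 0.3]
width: 0.0854
```

```bash
python3 - <<'E'
from h import *
for n in("scene","top"):
    cv2.imwrite(f"pics/{n}1.png",manip.capture(n)[:,:,::-1])
crop("pics/b1.png","pics/top1.png",345,170,85,70,9,1.8)
crop("pics/b3.png","pics/scene1.png",215,140,90,105,5.5,1.8)
s=manip.read_state();print(s['ee_pos'],s['qpos'],s['force'])
print(proj("top",s['ee_pos']),proj("scene",s['ee_pos']))
E
```

```text
[ 0.56548136 -0.17267613  0.16983364] [-4.21859491e-01  4.47697077e-01 -1.72767598e-01  9.51280968e-01
  1.32803009e-03  1.90259830e+00] [-0.69163386  0.28539015 -0.344026  ]
[[392.70664445 200.90109056]] [[260.28967318 184.23835283]]
```

View pics/b1.png

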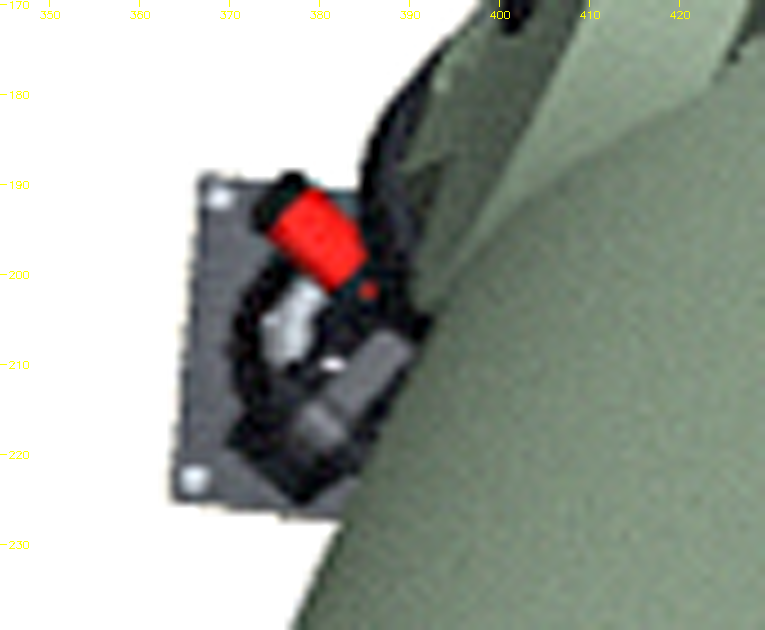

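View pics/b3.png

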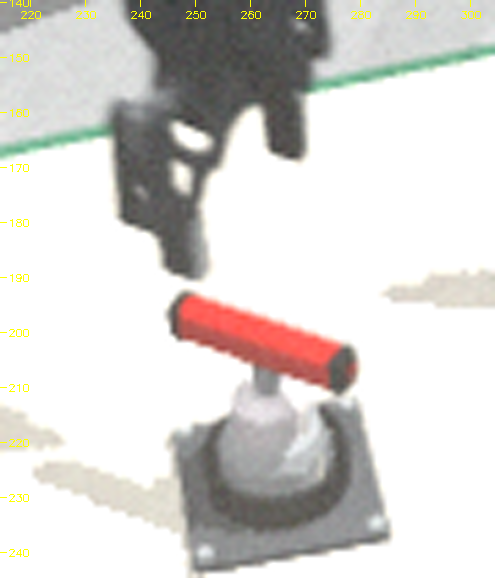

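```bash
python3 - <<'E'
from h import *
t=np.array([0.5645,-.1745,.1706]);y=np.array([.727,-.687,0]);x=np.array([.687,.727,0])
for z in(.1706,.1836):
  for s in(.0427,.057,-.0427,-.057):
    print(z,s,[np.round(proj("scene",t*[1,1,0]+[0,0,z]+s*y+e*.011*x),1)[0].tolist() for e in(-1,1)],[np.round(proj("top",t*[1,1,0]+[0,0,z]+s*y+e*.011*x),1)[0].tolist() for e in(-1,1)])
# predicted bar in scene with candidate
for c in((.5645,-.1745,.105),(.56,-.174,.105)): print(proj("scene",c),proj("top",c))
E
```

```text
0.1706 0.0427 [[247.0, 193.1], [254.8, 195.6]] [[409.5, 191.1], [402.4, 184.6]]
0.1706 0.057 [[244.0, 196.8], [251.8, 199.3]] [[413.7, 186.6], [406.5, 180.1]]
0.1706 -0.0427 [[263.9, 173.0], [271.3, 175.2]] [[384.6, 218.1], [377.5, 211.6]]
0.1706 -0.057 [[266.5, 169.8], [273.9, 172.0]] [[380.4, 222.7], [373.2, 216.1]]
0.1836 0.0427 [[246.4, 189.3], [254.2, 191.7]] [[410.8, 190.2], [403.5, 183.7]]
0.1836 0.057 [[243.3, 192.9], [251.2, 195.4]] [[414.9, 185.7], [407.7, 179.1]]
0.1836 -0.0427 [[263.5, 169.1], [270.9, 171.3]] [[385.5, 217.7], [378.2, 211.0]]
0.1836 -0.057 [[266.1, 166.0], [273.6, 168.1]] [[381.2, 222.3], [373.9, 215.6]]
[[261.7272894  202.46042901]] [[389.08551236 204.51953164]]
[[261.49907737 201.30833719]] [[388.92373114 206.33878776]]
```

Call:
{"name": "send_rows", "arguments": {"increments": [0,0,-14,0,0,0,85,0,0,-14,0,0,0,85,0,0,-14,0,0,0,85,0,0,-14,0,0,0,85,0,0,-14,0,0,0,85]}}

```text
clock: 2.2
ee_pos: [0.5625, -0.1762, 0.1005]
eef_rot: [[0.689, 0.725, -0.001], [0.725, -0.689, 0.0], [-0.001, -0.001, -1.0]]
force: [0.8, -0.5, -0.1]
width: 0.0851
```

Call:
{"name": "send_rows", "arguments": {"increments": [0,0,-10,0,0,0,85,0,0,-6,0,0,0,85,0,0,0,0,0,0,40,0,0,0,0,0,0,30,0,0,0,0,0,0,24]}}

```text
clock: 2.7
ee_pos: [0.5638, -0.176, 0.086]
eef_rot: [[0.688, 0.725, 0.001], [0.725, -0.688, -0.0], [0.0, 0.001, -1.0]]
force: [0.3, 0.4, 0.4]
width: 0.0432
```

Call:
{"name": "send_rows", "arguments": {"increments": [0,0,0,0,0,0,20,0,0,0,0,0,0,10,0,0,0,0,0,0,0,0,0,0,0,0,0,0,0,0,0,0,0,0,0]}}

```text
clock: 3.2
ee_pos: [0.5639, -0.176, 0.086]
eef_rot: [[0.688, 0.726, 0.001], [0.726, -0.688, -0.001], [0.0, 0.001, -1.0]]
force: [-0.7, -0.5, 5.9]
width: 0.0174
```

```bash
python3 - <<'E'
from h import *
cv2.imwrite("pics/scene2.png",manip.capture("scene")[:,:,::-1])
crop("pics/c3.png","pics/scene2.png",215,140,90,105,5.5,1.8)
s=manip.read_state();print({k:np.round(np.array(v),4).tolist() for k,v in s.items()})
E
```

```text
{'clock': 3.25, 'qpos': [-0.4275, 0.5293, -0.2766, 0.7636, -0.0, 1.9023], 'qd': [0.0001, 0.0008, 0.0012, 0.0004, -0.0006, 0.0001], 'joint_efforts': [0.0395, -47.786, 20.924, -0.1636, 0.0193, -0.0103], 'ee_pos': [0.5639, -0.176, 0.086], 'eef_rot': [[0.6882, 0.7255, 0.0012], [0.7255, -0.6882, -0.0006], [0.0004, 0.0012, -1.0]], 'force': [0.4427, 0.7194, 5.3529], 'wrist_torque': [0.0878, 0.1157, 0.0297], 'width': 0.0171}
```

View pics/c3.png

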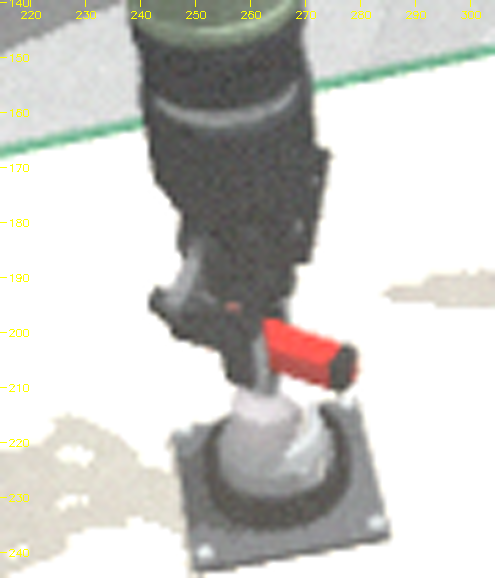

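The picture shows the fingers closed on the bar centre at about (263,200), with the key still upright in the cup. I'll lift it.

Call:
{"name": "send_rows", "arguments": {"increments": [0,0,2,0,0,0,0,0,0,5,0,0,0,0,0,0,8,0,0,0,0,0,0,10,0,0,0,0,0,0,12,0,0,0,0]}}

```text
clock: 3.75
ee_pos: [0.5631, -0.1756, 0.1229]
eef_rot: [[0.688, 0.726, -0.001], [0.726, -0.688, 0.0], [-0.0, -0.001, -1.0]]
force: [-0.8, 0.2, -3.2]
width: 0.0169
```

Call:
{"name": "send_rows", "arguments": {"increments": [0,0,18,0,0,0,0,0,0,20,0,0,0,0,0,0,20,0,0,0,0,0,0,15,0,0,0,0,0,0,5,0,0,0,0]}}

```text
clock: 4.25
ee_pos: [0.5645, -0.1763, 0.2032]
eef_rot: [[0.688, 0.726, 0.004], [0.726, -0.688, -0.002], [0.001, 0.004, -1.0]]
force: [-0.4, -0.0, -5.0]
width: 0.0176
```

```bash
python3 - <<'E'
from h import *
for n in("scene","top"):
    cv2.imwrite(f"pics/{n}3.png",manip.capture(n)[:,:,::-1])
crop("pics/d3.png","pics/scene3.png",215,120,90,120,5,1.8)
crop("pics/d1.png","pics/top3.png",350,160,90,75,8,1.8)
s=manip.read_state();print({k:np.round(np.array(v),4).tolist() for k,v in s.items()})
E
```

```text
{'clock': 4.35, 'qpos': [-0.4274, 0.4197, -0.1313, 1.0175, -0.0, 1.9023], 'qd': [-0.0003, 0.024, -0.0313, -0.0169, -0.0003, 0.0001], 'joint_efforts': [0.0349, -52.1853, 28.0198, 0.2265, 0.0116, -0.0001], 'ee_pos': [0.5639, -0.176, 0.2016], 'eef_rot': [[0.6881, 0.7256, 0.0021], [0.7256, -0.6881, -0.001], [0.0007, 0.0022, -1.0]], 'force': [-0.7153, -0.0627, -4.3033], 'wrist_torque': [0.0053, -0.0068, 0.0116], 'width': 0.0171}
```

View pics/d3.png

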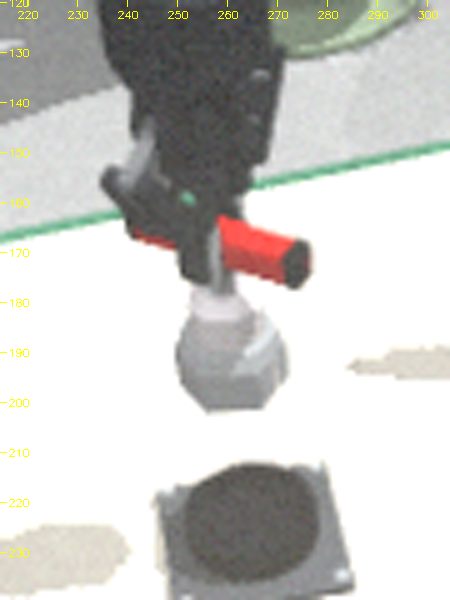

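View pics/d1.png

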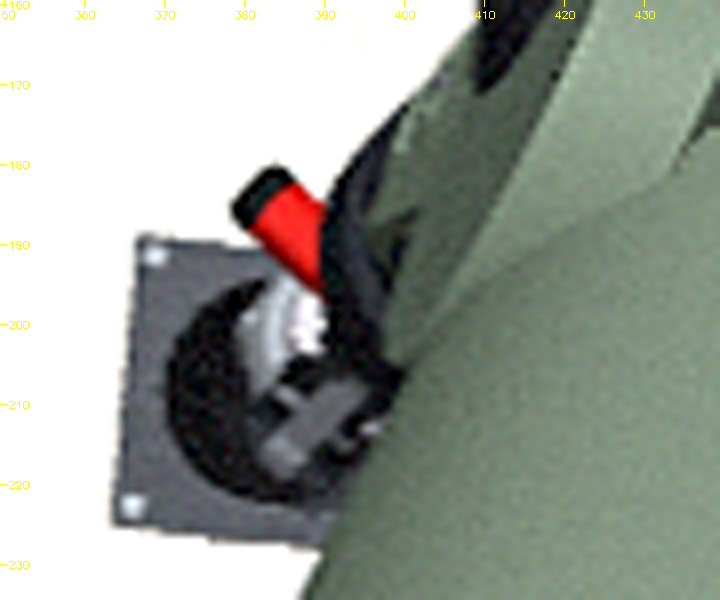

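Call:
{"name": "send_rows", "arguments": {"increments": [-2.3,27.4,0,0,0,0.1,0,-2.3,27.4,0,0,0,0.1,0,-2.3,27.4,0,0,0,0.1,0,-2.3,27.4,0,0,0,0.1,0,-2.3,27.4,0,0,0,0.1,0]}}

```text
clock: 4.85
ee_pos: [0.5509, -0.0376, 0.1992]
eef_rot: [[0.252, 0.968, -0.002], [0.968, -0.252, 0.0], [-0.0, -0.002, -1.0]]
force: [0.4, 1.0, -4.1]
width: 0.0171
```

Call:
{"name": "send_rows", "arguments": {"increments": [-2.2,27.4,0,0,0,0.1,0,-2.2,27.4,0,0,0,0.1,0,-2.2,27.4,0,0,0,0.1,0,-2.2,27.4,0,0,0,0.1,0,-2.2,27.4,0,0,0,0.1,0]}}

```text
clock: 5.35
ee_pos: [0.5399, 0.0993, 0.1993]
eef_rot: [[-0.243, 0.97, -0.002], [0.97, 0.243, -0.0], [0.0, -0.002, -1.0]]
force: [0.2, 0.0, -3.3]
width: 0.0172
```

Call:
{"name": "send_rows", "arguments": {"increments": [-2.3,32,0,0,0,0.11,0,-2.3,32,0,0,0,0.11,0,-2.3,32,0,0,0,0.11,0,-2.3,28,0,0,0,0.11,0,-2.3,13.5,0,0,0,0.093,0]}}

```text
clock: 5.85
ee_pos: [0.5283, 0.238, 0.1992]
eef_rot: [[-0.704, 0.711, -0.002], [0.711, 0.704, 0.0], [0.001, -0.001, -1.0]]
force: [0.5, 0.3, -4.8]
width: 0.017
```

Call:
{"name": "send_rows", "arguments": {"increments": [0,0,-5,0,0,0,0,0,0,-5,0,0,0,0,0,0,0,0,0,0,0,0,0,0,0,0,0,0,0,0,0,0,0,0,0]}}

```text
clock: 6.35
ee_pos: [0.5296, 0.235, 0.1903]
eef_rot: [[-0.698, 0.716, 0.0], [0.716, 0.698, -0.0], [-0.0, 0.0, -1.0]]
force: [0.5, 0.0, -4.7]
width: 0.0171
```

```bash
python3 - <<'E'
from h import *
for n in("scene","top"):
    cv2.imwrite(f"pics/{n}4.png",manip.capture(n)[:,:,::-1])
crop("pics/e3.png","pics/scene4.png",340,80,100,115,5,1.8)
crop("pics/e1.png","pics/top4.png",170,165,120,90,6.5,1.8)
s=manip.read_state();print({k:np.round(np.array(v),4).tolist() for k,v in s.items()})
t=s['ee_pos'];m=t-[0,0,.074]
print("mouth pred scene/top",proj("scene",m),proj("top",m),"grip",proj("scene",t+[0,0,.019]),proj("top",t+[0,0,.019]))
for z in(.096,.099,.102):print("hex",z,atz("top",223.3,219.1,z))
E
```

```text
{'clock': 6.45, 'qpos': [0.2907, 0.4091, -0.1774, 0.9838, -0.0001, 1.0885], 'qd': [0.0034, 0.0004, 0.0024, -0.0013, 0.0001, 0.0004], 'joint_efforts': [-0.0273, -50.3023, 27.0601, 0.0103, 0.0082, 0.0014], 'ee_pos': [0.5297, 0.2352, 0.1905], 'eef_rot': [[-0.6982, 0.7159, 0.0004], [0.7159, 0.6982, 0.0001], [-0.0003, 0.0003, -1.0]], 'force': [-0.6436, 0.2713, -4.258], 'wrist_torque': [-0.0009, -0.0111, -0.0131], 'width': 0.017}
mouth pred scene/top [[393.46193475 160.05932747]] [[221.43967961 218.87200969]] grip [[398.31529728 133.68632443]] [[209.61966058 215.65828666]]
hex 0.096 [0.53066449 0.23637652 0.096     ]
hex 0.099 [0.53043623 0.23554144 0.099     ]
hex 0.102 [0.53020797 0.23470637 0.102     ]
```

View pics/e3.png

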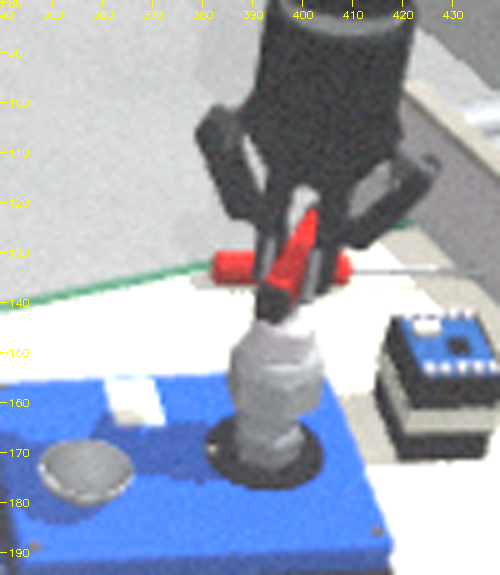

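View pics/e1.png

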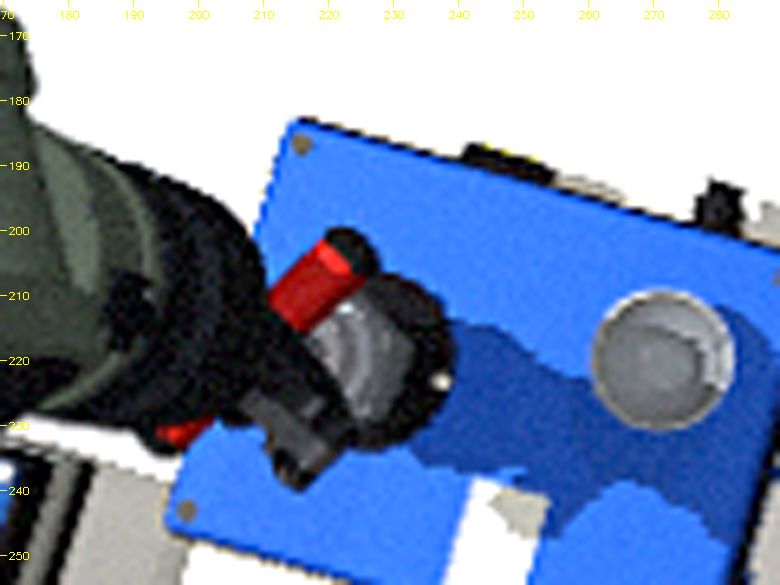

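Scene view: the socket bottom at about (394,162) sits directly above the hex at about (393,168). Top view: the flange and socket line up. I'll take one closer crop to check.

```bash
python3 - <<'E'
from h import *
crop("pics/f3.png","pics/scene4.png",372,140,44,42,14,2)
t=np.array([.5297,.2352,.1905])
# predicted socket outline lower rim hex corners (x axis yaw 134.3 -> corners at +30)
a=np.radians(134.3+30+60*np.arange(6)); R=.029
im=cv2.imread("pics/f3.png")
def dr(P,c):
    q=proj("scene",P);q=((q-[372-.5,140-.5])*14).astype(int);cv2.polylines(im,[q.reshape(-1,1,2)],True,c,1)
for z in(.1165,.1165+.030): dr(np.c_[t[0]+R*np.cos(a),t[1]+R*np.sin(a),0*a+z],(0,0,255))
b=np.linspace(0,2*np.pi,60)
dr(np.c_[t[0]+.036*np.cos(b),t[1]+.036*np.sin(b),0*b+.079],(0,255,0))
for z,r in((.079,.0208),(.095,.0208)):
    dr(np.c_[t[0]+r*np.cos(a),t[1]+r*np.sin(a),0*a+z],(0,255,0))
cv2.imwrite("pics/f3b.png",im)
E
```

```text
(no output)
```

View pics/f3b.png

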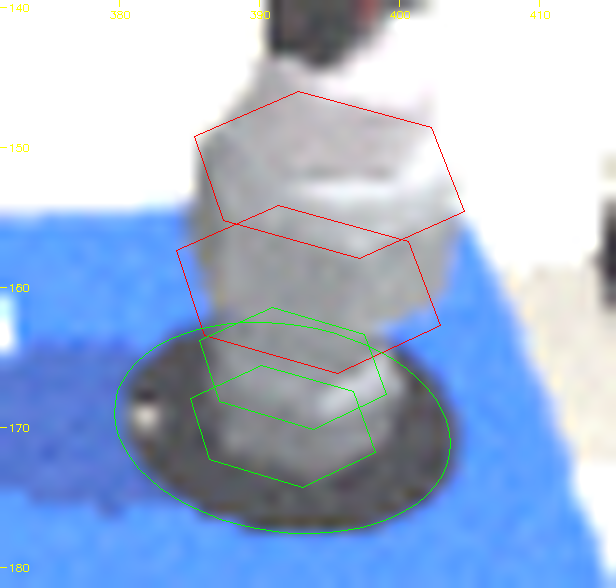

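The overlay matches to within about 1 px: flange ellipse 380–404 × 162–178, socket rim and hex on one axis. I'll descend gently, reading the force at each step.

Call:
{"name": "send_rows", "arguments": {"increments": [0,0,-4,0,0,0,0,0,0,-4,0,0,0,0,0,0,-4,0,0,0,0,0,0,-2,0,0,0,0,0,0,-1,0,0,0,0]}}

```text
clock: 6.95
ee_pos: [0.5291, 0.2357, 0.1748]
eef_rot: [[-0.699, 0.715, -0.001], [0.715, 0.699, -0.0], [0.0, -0.001, -1.0]]
force: [-0.2, -0.4, -3.9]
width: 0.0171
```

Call:
{"name": "send_rows", "arguments": {"increments": [0,0,-1,0,0,0,0,0,0,-1,0,0,0,0,0,0,-1,0,0,0,0,0,0,-1,0,0,0,0,0,0,-1,0,0,0,0]}}

```text
clock: 7.45
ee_pos: [0.5296, 0.2357, 0.1705]
eef_rot: [[-0.699, 0.715, 0.001], [0.715, 0.699, -0.0], [-0.001, 0.0, -1.0]]
force: [0.2, -1.0, -1.5]
width: 0.0171
```

```bash
cat > st.py <<'E'
from h import *
s=manip.read_state();print({k:np.round(np.array(s[k]),3).tolist() for k in("clock","ee_pos","force","wrist_torque","width","qpos","joint_efforts")},"yaw",np.degrees(np.arctan2(s['eef_rot'][1][0],s['eef_rot'][0][0])))
E
python3 st.py
```

```text
{'clock': 7.45, 'ee_pos': [0.53, 0.236, 0.17], 'force': [0.195, -0.99, -1.486], 'wrist_torque': [-0.144, -0.074, -0.021], 'width': 0.017, 'qpos': [0.292, 0.426, -0.206, 0.938, -0.0, 1.088], 'joint_efforts': [0.218, -49.233, 25.569, 0.111, 0.179, -0.004]} yaw 134.34538308958344
```

First contact is about 3 N at mouth height ≈ 0.0965. The force and moment point to the dome touching the −y/+x side of the rim, so I'll shift the key that way and recheck.

Call:
{"name": "send_rows", "arguments": {"increments": [0.4,-1,0,0,0,0,0,0.4,-1,0,0,0,0,0,0,0,0,0,0,0,0,0,0,-0.5,0,0,0,0,0,0,-0.5,0,0,0,0]}}

```text
clock: 7.95
ee_pos: [0.5306, 0.2338, 0.1697]
eef_rot: [[-0.699, 0.715, 0.001], [0.715, 0.699, 0.0], [-0.001, 0.001, -1.0]]
force: [0.1, 0.1, -1.1]
width: 0.0172
```

```bash
python3 st.py
```

```text
{'clock': 7.95, 'ee_pos': [0.531, 0.234, 0.17], 'force': [0.065, 0.052, -1.144], 'wrist_torque': [0.072, -0.255, 0.001], 'width': 0.017, 'qpos': [0.288, 0.426, -0.207, 0.936, -0.0, 1.085], 'joint_efforts': [0.038, -48.713, 24.906, 0.393, 0.01, -0.001]} yaw 134.3441817593841
```

Call:
{"name": "send_rows", "arguments": {"increments": [0.7,0.2,0,0,0,0,0,0.8,0.2,0,0,0,0,0,0,0,0,0,0,0,0,0,0,-0.5,0,0,0,0,0,0,-0.5,0,0,0,0]}}

```text
clock: 8.45
ee_pos: [0.5318, 0.2341, 0.1687]
eef_rot: [[-0.699, 0.715, 0.0], [0.715, 0.699, 0.0], [-0.0, 0.0, -1.0]]
force: [-0.9, -0.8, 2.5]
width: 0.017
```

```bash
python3 st.py
```

```text
{'clock': 8.45, 'ee_pos': [0.532, 0.234, 0.169], 'force': [-0.858, -0.759, 2.544], 'wrist_torque': [-0.143, 0.188, 0.017], 'width': 0.017, 'qpos': [0.288, 0.43, -0.205, 0.936, -0.0, 1.085], 'joint_efforts': [-0.006, -46.869, 24.64, -0.472, 0.068, -0.004]} yaw 134.34427031508426
```

Call:
{"name": "send_rows", "arguments": {"increments": [-0.4,-0.3,0,0,0,0,0,-0.3,-0.2,0,0,0,0,0,0,0,0,0,0,0,0,0,0,0,0,0,0,0,0,0,0,0,0,0,0]}}

```text
clock: 8.95
ee_pos: [0.5315, 0.2339, 0.1687]
eef_rot: [[-0.699, 0.715, 0.001], [0.715, 0.699, 0.001], [-0.0, 0.001, -1.0]]
force: [1.1, 1.1, 2.9]
width: 0.0168
```

```bash
python3 st.py; python3 - <<'E'
from h import *
cv2.imwrite("pics/scene5.png",manip.capture("scene")[:,:,::-1]);cv2.imwrite("pics/top5.png",manip.capture("top")[:,:,::-1])
crop("pics/g3.png","pics/scene5.png",372,115,48,68,9,2)
E
```

```text
{'clock': 8.95, 'ee_pos': [0.531, 0.234, 0.169], 'force': [1.068, 1.129, 2.932], 'wrist_torque': [0.309, -0.34, 0.031], 'width': 0.017, 'qpos': [0.287, 0.428, -0.207, 0.934, 0.0, 1.084], 'joint_efforts': [-0.401, -46.604, 23.273, 0.609, -0.287, 0.024]} yaw 134.34877688926593
```

View pics/g3.png

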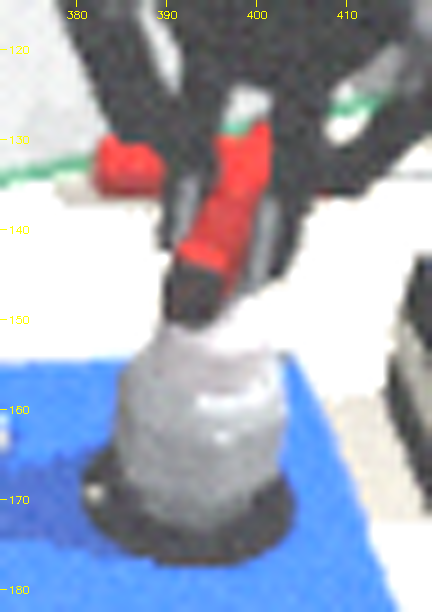

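The socket rim is around v≈172, just above the flange, with about 7 N of contact. Next I'll check the hex orientation in the first picture.

```bash
python3 - <<'E'
from h import *
crop("pics/k1.png","pics/top0.png",208,202,36,36,16,3)
im=cv2.imread("pics/k1.png")
def dr(cx,cy,z,r,yaw,c,off):
    a=np.radians(yaw+30+60*np.arange(6)); q=proj("top",np.c_[cx+r*np.cos(a),cy+r*np.sin(a),0*a+z]);q=((q-[208-.5,202-.5])*16).astype(int)+[off,0];cv2.polylines(im,[q.reshape(-1,1,2)],True,c,1)
dr(.5304,.2355,.095,.0208,14.4,(0,255,0),0)
b=np.linspace(0,2*np.pi,60);q=proj("top",np.c_[.5304+.036*np.cos(b),.2355+.036*np.sin(b),0*b+.079]);cv2.polylines(im,[((q-[207.5,201.5])*16).astype(int).reshape(-1,1,2)],True,(0,255,0),1)
cv2.imwrite("pics/k1b.png",np.hstack([im,cv2.imread("pics/k1.png")])[:, :800] if False else im)
E
```

```text
(no output)
```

View pics/k1b.png

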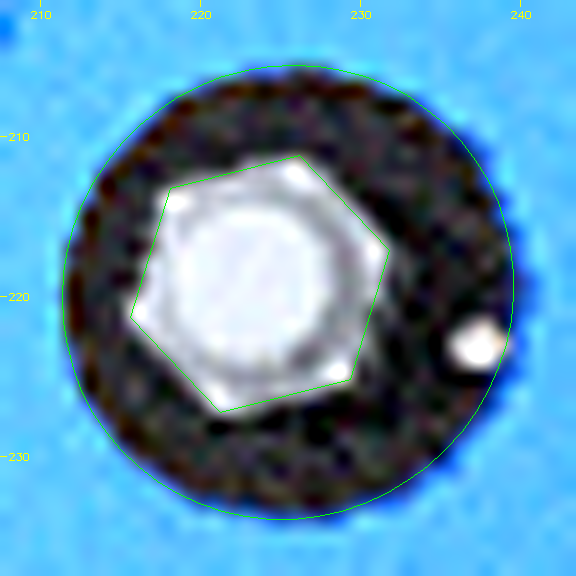

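The overlay shows the hex at yaw 14.4° (mod 60), which matches the tool. The cone is round and leaves flat corner ledges, so the remaining error is a small lateral offset. I'll lift off and come straight down to read the contact without side drag.

Call:
{"name": "send_rows", "arguments": {"increments": [0,0,1.5,0,0,0,0,0,0,0,0,0,0,0,0,0,-1,0,0,0,0,0,0,-0.5,0,0,0,0,0,0,-0.5,0,0,0,0]}}

```text
clock: 9.55
ee_pos: [0.5312, 0.2336, 0.1686]
eef_rot: [[-0.699, 0.715, 0.001], [0.715, 0.699, -0.0], [-0.001, 0.001, -1.0]]
force: [-0.6, 0.1, 8.9]
width: 0.0169
```

```bash
python3 st.py
```

```text
{'clock': 9.55, 'ee_pos': [0.531, 0.234, 0.169], 'force': [-0.58, 0.061, 8.907], 'wrist_torque': [0.042, -0.046, 0.039], 'width': 0.017, 'qpos': [0.287, 0.428, -0.207, 0.934, -0.0, 1.084], 'joint_efforts': [-0.033, -43.554, 22.322, -0.159, -0.003, 0.002]} yaw 134.34029178433363
```

```bash
python3 - <<'E'
from h import *
crop("pics/l1.png","pics/top4.png",202,196,44,44,9,3)
im0=cv2.imread("pics/l1.png");im=im0.copy()
def dr(cx,cy,z,r,yaw,c):
    a=np.radians(yaw+30+60*np.arange(6)); q=proj("top",np.c_[cx+r*np.cos(a),cy+r*np.sin(a),0*a+z]);q=((q-[202-.5,196-.5])*9).astype(int);cv2.polylines(im,[q.reshape(-1,1,2)],True,c,1)
dr(.5297,.2352,.1165,.029,14.3,(0,255,0));dr(.5297,.2352,.1165+.035,.029,14.3,(0,0,255))
cv2.imwrite("pics/l1b.png",np.hstack([im,im0]))
crop("pics/l2.png","pics/top5.png",202,196,44,44,9,3)
im0=cv2.imread("pics/l2.png");im=im0.copy()
dr(.5313,.2331,.0946,.029,14.3,(0,255,0));cv2.imwrite("pics/l2b.png",np.hstack([im,im0]))
E
```

```text
(no output)
```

View pics/l1b.png

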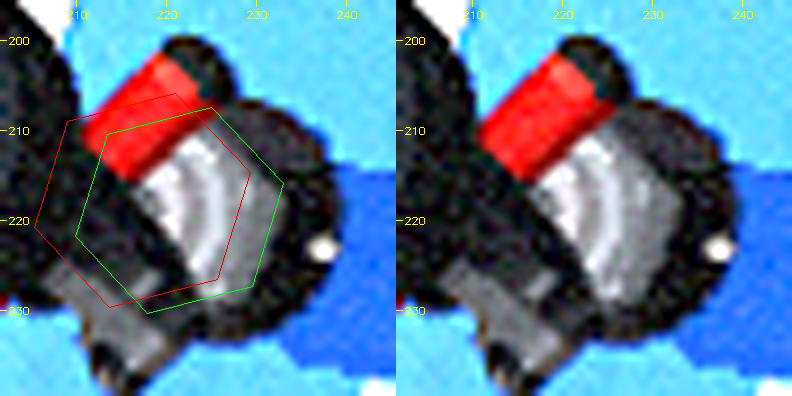

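View pics/l2b.png

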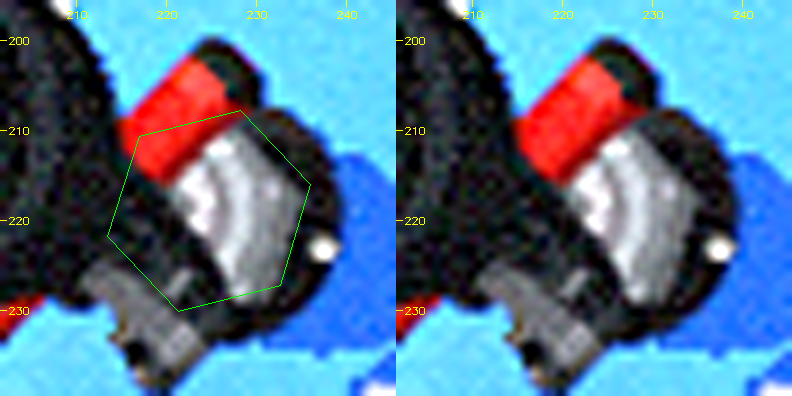

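Comparing the socket rim corners with the flange in the top view ((234.8,217.5) and (231.3,229), against (235.8,216.7) and (232.6,228) if concentric), the key still needs about +x 2, −y 2 mm. I'll slide that way under light contact.

Call:
{"name": "send_rows", "arguments": {"increments": [0,0,0.3,0,0,0,0,0.3,-0.3,0,0,0,0,0,0.3,-0.3,0,0,0,0,0,0.3,-0.3,0,0,0,0,0,0,0,0,0,0,0,0]}}

```text
clock: 10.05
ee_pos: [0.5316, 0.2332, 0.1687]
eef_rot: [[-0.699, 0.715, -0.0], [0.715, 0.699, 0.001], [0.001, 0.001, -1.0]]
force: [-1.2, 1.4, 6.9]
width: 0.0175
```

```bash
python3 st.py
```

```text
{'clock': 10.05, 'ee_pos': [0.532, 0.233, 0.169], 'force': [-1.184, 1.418, 6.899], 'wrist_torque': [0.428, 0.218, 0.046], 'width': 0.018, 'qpos': [0.286, 0.429, -0.206, 0.936, 0.001, 1.082], 'joint_efforts': [-1.015, -44.567, 23.042, -0.274, -0.583, 0.029]} yaw 134.36592684068762
```

Call:
{"name": "send_rows", "arguments": {"increments": [0.3,-0.3,0,0,0,0,0,0.3,-0.3,0,0,0,0,0,0.3,-0.3,0,0,0,0,0,0,0,0,0,0,0,0,0,0,0,0,0,0,0]}}

```text
clock: 10.55
ee_pos: [0.532, 0.2328, 0.1687]
eef_rot: [[-0.7, 0.715, -0.001], [0.715, 0.7, 0.002], [0.003, 0.001, -1.0]]
force: [-2.2, 1.9, 7.1]
width: 0.0172
```

```bash
python3 st.py
```

```text
{'clock': 10.55, 'ee_pos': [0.532, 0.233, 0.169], 'force': [-2.158, 1.914, 7.106], 'wrist_torque': [0.725, 0.446, 0.095], 'width': 0.017, 'qpos': [0.284, 0.43, -0.205, 0.937, 0.003, 1.08], 'joint_efforts': [-1.866, -44.44, 23.308, -0.612, -1.106, 0.057]} yaw 134.38956947219708
```

Call:
{"name": "send_rows", "arguments": {"increments": [0,0,1.5,0,0,0,0,0,0,0.5,0,0,0,0,0,0,0,0,0,0,0,0,0,0,0,0,0,0,0,0,0,0,0,0,0]}}

```text
clock: 11.05
ee_pos: [0.5322, 0.2317, 0.1695]
eef_rot: [[-0.699, 0.715, -0.001], [0.715, 0.699, -0.0], [0.001, -0.001, -1.0]]
force: [-1.0, 2.2, -3.0]
width: 0.0174
```

```bash
python3 st.py
```

```text
{'clock': 11.05, 'ee_pos': [0.532, 0.232, 0.169], 'force': [-0.961, 2.207, -2.978], 'wrist_torque': [0.586, -0.022, 0.001], 'width': 0.017, 'qpos': [0.283, 0.429, -0.203, 0.94, 0.0, 1.08], 'joint_efforts': [-0.997, -50.394, 25.916, 0.297, -0.674, 0.011]} yaw 134.34797788133702
```

Call:
{"name": "send_rows", "arguments": {"increments": [0,0,-1,0,0,0,0,0,0,-0.5,0,0,0,0,0,0,-0.3,0,0,0,0,0,0,0,0,0,0,0,0,0,0,0,0,0,0]}}

```text
clock: 11.55
ee_pos: [0.5328, 0.2318, 0.1688]
eef_rot: [[-0.699, 0.715, 0.0], [0.715, 0.699, 0.0], [-0.0, 0.0, -1.0]]
force: [-1.8, 0.8, 5.7]
width: 0.0174
```

```bash
python3 st.py
```

```text
{'clock': 11.55, 'ee_pos': [0.533, 0.232, 0.169], 'force': [-1.787, 0.824, 5.734], 'wrist_torque': [0.369, 0.588, 0.024], 'width': 0.017, 'qpos': [0.283, 0.43, -0.205, 0.936, -0.0, 1.08], 'joint_efforts': [-0.976, -46.048, 24.541, -0.88, -0.621, 0.041]} yaw 134.3490411824395
```

After the lift the cone still pushes the key +y with about 2.2 N at almost no vertical load. Together with the earlier contacts this puts the axis near (0.533, 0.234). I'll lift, shift +y and probe again.

Call:
{"name": "send_rows", "arguments": {"increments": [0,0,1.8,0,0,0,0,0,1.2,0.5,0,0,0,0,0,1.2,0,0,0,0,0,0,0,-0.5,0,0,0,0,0,0,0,0,0,0,0]}}

```text
clock: 12.05
ee_pos: [0.5325, 0.234, 0.1695]
eef_rot: [[-0.699, 0.715, -0.001], [0.715, 0.699, -0.001], [0.0, -0.001, -1.0]]
force: [-0.1, 0.1, -4.0]
width: 0.0174
```

```bash
python3 st.py
```

```text
{'clock': 12.05, 'ee_pos': [0.532, 0.234, 0.169], 'force': [-0.051, 0.143, -4.048], 'wrist_torque': [0.031, -0.031, 0.002], 'width': 0.017, 'qpos': [0.287, 0.431, -0.2, 0.941, -0.0, 1.084], 'joint_efforts': [0.026, -51.079, 26.632, -0.014, 0.008, 0.001]} yaw 134.3464196232135
```

Call:
{"name": "send_rows", "arguments": {"increments": [0,0,-1,0,0,0,0,0,0,-0.5,0,0,0,0,0,0,-0.3,0,0,0,0,0,0,0,0,0,0,0,0,0,0,0,0,0,0]}}

```text
clock: 12.55
ee_pos: [0.5328, 0.2342, 0.1683]
eef_rot: [[-0.699, 0.715, 0.0], [0.715, 0.699, -0.0], [-0.0, -0.0, -1.0]]
force: [-0.4, 0.7, -3.6]
width: 0.017
```

```bash
python3 st.py
```

```text
{'clock': 12.55, 'ee_pos': [0.533, 0.234, 0.168], 'force': [-0.4, 0.705, -3.603], 'wrist_torque': [-0.012, 0.031, 0.04], 'width': 0.017, 'qpos': [0.287, 0.432, -0.202, 0.937, -0.0, 1.084], 'joint_efforts': [-0.006, -51.017, 26.527, 0.004, 0.009, 0.0]} yaw 134.3468973772022
```

There is no contact now where it was blocked before, so the socket is entering. I'll continue down slowly.

Call:
{"name": "send_rows", "arguments": {"increments": [0,0,-1,0,0,0,0,0,0,-1,0,0,0,0,0,0,-1,0,0,0,0,0,0,-1,0,0,0,0,0,0,-1,0,0,0,0]}}

```text
clock: 13.05
ee_pos: [0.5328, 0.2342, 0.1632]
eef_rot: [[-0.699, 0.715, -0.0], [0.715, 0.699, -0.0], [0.0, -0.0, -1.0]]
force: [-0.0, 0.4, -4.6]
width: 0.0172
```

```bash
python3 st.py
```

```text
{'clock': 13.05, 'ee_pos': [0.533, 0.234, 0.163], 'force': [-0.048, 0.355, -4.566], 'wrist_torque': [0.012, 0.022, 0.035], 'width': 0.017, 'qpos': [0.287, 0.437, -0.209, 0.925, -0.0, 1.084], 'joint_efforts': [0.001, -51.197, 26.429, 0.046, 0.01, 0.0]} yaw 134.34714155769348
```

Call:
{"name": "send_rows", "arguments": {"increments": [0,0,-1.5,0,0,0,0,0,0,-1.5,0,0,0,0,0,0,-1.5,0,0,0,0,0,0,-1.5,0,0,0,0,0,0,-1,0,0,0,0]}}

```text
clock: 13.55
ee_pos: [0.5327, 0.2342, 0.1561]
eef_rot: [[-0.699, 0.715, -0.0], [0.715, 0.699, -0.0], [0.0, -0.0, -1.0]]
force: [-1.0, 0.5, -4.3]
width: 0.0167
```

Call:
{"name": "send_rows", "arguments": {"increments": [0,0,-0.6,0,0,0,0,0,0,-0.6,0,0,0,0,0,0,-0.6,0,0,0,0,0,0,-0.6,0,0,0,0,0,0,0,0,0,0,0]}}

```text
clock: 14.05
ee_pos: [0.5327, 0.2342, 0.1538]
eef_rot: [[-0.699, 0.715, -0.0], [0.715, 0.699, 0.0], [0.0, -0.0, -1.0]]
force: [-0.8, 0.3, -3.7]
width: 0.0172
```

```bash
python3 st.py
```

```text
{'clock': 14.05, 'ee_pos': [0.533, 0.234, 0.154], 'force': [-0.772, 0.312, -3.722], 'wrist_torque': [-0.0, 0.021, -0.033], 'width': 0.017, 'qpos': [0.287, 0.445, -0.222, 0.904, 0.0, 1.084], 'joint_efforts': [0.005, -51.311, 26.075, 0.022, 0.01, 0.0]} yaw 134.34542304429334
```

Cmd TCP z is about 0.154 and it is still free. The seat is expected near 0.1527, so I'll use half-millimetre steps.

Call:
{"name": "send_rows", "arguments": {"increments": [0,0,-0.5,0,0,0,0,0,0,-0.5,0,0,0,0,0,0,-0.4,0,0,0,0,0,0,0,0,0,0,0,0,0,0,0,0,0,0]}}

```text
clock: 14.55
ee_pos: [0.533, 0.2342, 0.153]
eef_rot: [[-0.699, 0.715, 0.001], [0.715, 0.699, 0.0], [-0.0, 0.001, -1.0]]
force: [-0.8, -0.9, 1.3]
width: 0.0173
```

```bash
python3 st.py
```

```text
{'clock': 14.55, 'ee_pos': [0.533, 0.234, 0.153], 'force': [-0.757, -0.908, 1.302], 'wrist_torque': [-0.158, 0.357, -0.016], 'width': 0.017, 'qpos': [0.287, 0.446, -0.223, 0.902, -0.0, 1.084], 'joint_efforts': [0.05, -48.3, 24.992, -0.658, 0.089, 0.0]} yaw 134.3455380278087
```

Contact is about 5.6 N exactly 16 mm below the ledge height, so the socket is home. I'll check visually before turning.

Call:
{"name": "send_rows", "arguments": {"increments": [0,0,-0.3,0,0,0,0,0,0,0,0,0,0,0,0,0,0,0,0,0,0,0,0,0,0,0,0,0,0,0,0,0,0,0,0]}}

```text
clock: 15.05
ee_pos: [0.533, 0.2343, 0.1529]
eef_rot: [[-0.699, 0.715, 0.001], [0.715, 0.699, 0.0], [-0.001, 0.001, -1.0]]
force: [-2.2, -0.5, 5.4]
width: 0.017
```

```bash
python3 st.py; python3 - <<'E'
from h import *
cv2.imwrite("pics/scene6.png",manip.capture("scene")[:,:,::-1]);cv2.imwrite("pics/top6.png",manip.capture("top")[:,:,::-1])
crop("pics/m3.png","pics/scene6.png",372,125,48,60,8,2)
crop("pics/m1.png","pics/top6.png",202,196,44,44,9,3)
a=cv2.imread("pics/m3.png");b=cv2.imread("pics/m1.png");H=max(a.shape[0],b.shape[0])
o=np.zeros((H,a.shape[1]+b.shape[1],3),np.uint8);o[:a.shape[0],:a.shape[1]]=a;o[:b.shape[0],a.shape[1]:]=b;cv2.imwrite("pics/m.png",o)
E
```

```text
{'clock': 15.05, 'ee_pos': [0.533, 0.234, 0.153], 'force': [-2.243, -0.54, 5.419], 'wrist_torque': [-0.258, 0.629, 0.03], 'width': 0.017, 'qpos': [0.287, 0.446, -0.223, 0.901, -0.0, 1.084], 'joint_efforts': [0.057, -46.161, 24.22, -1.141, 0.137, -0.001]} yaw 134.34724419210488
```

View pics/m.png

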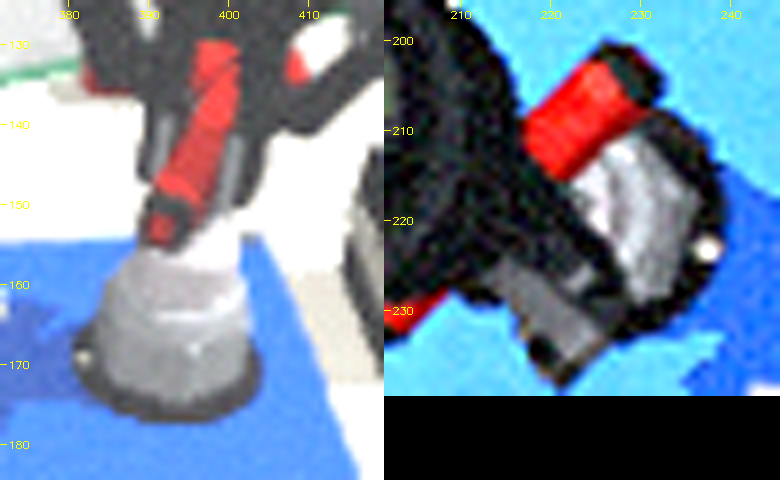

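The socket is fully down on the flange: in the scene view a thin even dark ring at v≈175, in the top view concentric around (227,220). I'll ease the small side load and start turning clockwise. The plug turns at least 15°, so the first 10° are safe.

Call:
{"name": "send_rows", "arguments": {"increments": [-0.3,-0.1,0.1,0,0,0,0,-0.2,-0.1,0,0,0,-0.04,0,0,0,0,0,0,-0.045,0,0,0,0,0,0,-0.045,0,0,0,0,0,0,-0.045,0]}}

```text
clock: 15.65
ee_pos: [0.5331, 0.2342, 0.1529]
eef_rot: [[-0.563, 0.827, 0.002], [0.827, 0.563, 0.0], [-0.001, 0.002, -1.0]]
force: [-0.1, -1.4, 4.7]
width: 0.0167
```

```bash
python3 st.py
```

```text
{'clock': 15.65, 'ee_pos': [0.533, 0.234, 0.153], 'force': [-0.093, -1.399, 4.734], 'wrist_torque': [-0.152, 0.242, 0.11], 'width': 0.017, 'qpos': [0.287, 0.445, -0.224, 0.9, -0.0, 1.261], 'joint_efforts': [0.027, -46.514, 23.656, -0.483, 0.123, -0.244]} yaw 124.23515265907596
```

Call:
{"name": "send_rows", "arguments": {"increments": [0,0,0,0,0,-0.028,0,0,0,0,0,0,-0.028,0,0,0,0,0,0,-0.028,0,0,0,0,0,0,-0.028,0,0,0,0,0,0,-0.028,0]}}

```text
clock: 16.15
ee_pos: [0.5329, 0.2342, 0.1529]
eef_rot: [[-0.442, 0.897, 0.001], [0.897, 0.442, 0.0], [-0.0, 0.001, -1.0]]
force: [-1.1, -1.0, 6.2]
width: 0.0174
```

```bash
python3 st.py
```

```text
{'clock': 16.15, 'ee_pos': [0.533, 0.234, 0.153], 'force': [-1.124, -0.989, 6.153], 'wrist_torque': [-0.253, 0.319, 0.13], 'width': 0.017, 'qpos': [0.287, 0.445, -0.224, 0.9, -0.0, 1.4], 'joint_efforts': [0.063, -45.685, 23.32, -0.615, 0.154, -0.105]} yaw 116.24174281529531
```

Call:
{"name": "send_rows", "arguments": {"increments": [-0.2,-0.2,0,0,0,-0.021,0,0,0,0,0,0,-0.021,0,0,0,0,0,0,-0.021,0,0,0,0,0,0,-0.021,0,0,0,0,0,0,-0.021,0]}}

```text
clock: 16.65
ee_pos: [0.5326, 0.234, 0.1529]
eef_rot: [[-0.346, 0.938, 0.001], [0.938, 0.346, 0.0], [-0.0, 0.001, -1.0]]
force: [-1.2, -1.0, 6.1]
width: 0.0171
```

```bash
python3 st.py
```

```text
{'clock': 16.65, 'ee_pos': [0.533, 0.234, 0.153], 'force': [-1.151, -1.035, 6.099], 'wrist_torque': [-0.119, 0.314, 0.115], 'width': 0.017, 'qpos': [0.287, 0.444, -0.225, 0.9, 0.0, 1.505], 'joint_efforts': [-0.073, -45.679, 23.303, -0.593, 0.076, -0.048]} yaw 110.24398498046271
```

Call:
{"name": "send_rows", "arguments": {"increments": [-0.2,0,0,0,0,-0.021,0,0,0,0,0,0,-0.021,0,0,0,0,0,0,-0.021,0,0,0,0,0,0,-0.021,0,0,0,0,0,0,-0.021,0]}}

```text
clock: 17.15
ee_pos: [0.5324, 0.234, 0.1529]
eef_rot: [[-0.246, 0.969, 0.001], [0.969, 0.246, 0.0], [0.0, 0.001, -1.0]]
force: [-1.2, -1.4, 6.1]
width: 0.0171
```

```bash
python3 st.py
```

```text
{'clock': 17.15, 'ee_pos': [0.532, 0.234, 0.153], 'force': [-1.24, -1.416, 6.136], 'wrist_torque': [-0.234, 0.312, 0.132], 'width': 0.017, 'qpos': [0.287, 0.444, -0.226, 0.9, 0.0, 1.61], 'joint_efforts': [-0.04, -45.626, 23.328, -0.633, 0.097, -0.048]} yaw 104.22612528444583
```

Call:
{"name": "send_rows", "arguments": {"increments": [-0.2,-0.2,0,0,0,-0.021,0,0,0,0,0,0,-0.021,0,0,0,0,0,0,-0.021,0,0,0,0,0,0,-0.021,0,0,0,0,0,0,-0.021,0]}}

```text
clock: 17.65
ee_pos: [0.5322, 0.2339, 0.1529]
eef_rot: [[-0.143, 0.99, 0.001], [0.99, 0.143, 0.001], [0.0, 0.001, -1.0]]
force: [-1.5, 0.5, 5.3]
width: 0.017
```

```bash
python3 st.py
```

```text
{'clock': 17.65, 'ee_pos': [0.532, 0.234, 0.153], 'force': [-1.505, 0.532, 5.314], 'wrist_torque': [-0.104, 0.285, 0.164], 'width': 0.017, 'qpos': [0.287, 0.444, -0.226, 0.899, 0.0, 1.714], 'joint_efforts': [-0.23, -45.618, 23.314, -0.614, -0.01, -0.048]} yaw 98.21481461299705
```

Call:
{"name": "send_rows", "arguments": {"increments": [-0.2,0,0,0,0,-0.021,0,0,0,0,0,0,-0.021,0,0,0,0,0,0,-0.021,0,0,0,0,0,0,-0.021,0,0,0,0,0,0,-0.021,0]}}

```text
clock: 18.15
ee_pos: [0.532, 0.2339, 0.1529]
eef_rot: [[-0.038, 0.999, 0.001], [0.999, 0.038, 0.001], [0.001, 0.001, -1.0]]
force: [-1.7, -0.8, 5.7]
width: 0.0171
```

```bash
python3 st.py
```

```text
{'clock': 18.15, 'ee_pos': [0.532, 0.234, 0.153], 'force': [-1.708, -0.791, 5.678], 'wrist_torque': [-0.045, 0.308, 0.196], 'width': 0.017, 'qpos': [0.287, 0.443, -0.227, 0.899, 0.0, 1.82], 'joint_efforts': [-0.246, -45.574, 23.332, -0.644, -0.017, -0.048]} yaw 92.19503980710009
```

Call:
{"name": "send_rows", "arguments": {"increments": [-0.2,0,0,0,0,-0.02,0,0,0,0,0,0,-0.02,0,0,0,0,0,0,-0.02,0,0,0,0,0,0,-0.02,0,0,0,0,0,0,-0.02,0]}}

```text
clock: 18.65
ee_pos: [0.5317, 0.234, 0.1529]
eef_rot: [[0.062, 0.998, 0.001], [0.998, -0.062, 0.001], [0.001, 0.001, -1.0]]
force: [-1.4, -0.9, 6.0]
width: 0.0171
```

```bash
python3 st.py
```

```text
{'clock': 18.65, 'ee_pos': [0.532, 0.234, 0.153], 'force': [-1.421, -0.892, 6.045], 'wrist_torque': [-0.097, 0.318, 0.205], 'width': 0.017, 'qpos': [0.287, 0.443, -0.227, 0.899, 0.0, 1.92], 'joint_efforts': [-0.278, -45.546, 23.338, -0.655, -0.035, -0.04]} yaw 86.47036947836327
```

Call:
{"name": "send_rows", "arguments": {"increments": [0,0,0,0,0,-0.02,0,0,0,0,0,0,-0.02,0,0,0,0,0,0,-0.02,0,0,0,0,0,0,-0.02,0,0,0,0,0,0,-0.02,0]}}

```text
clock: 19.15
ee_pos: [0.5317, 0.2338, 0.1529]
eef_rot: [[0.161, 0.987, 0.001], [0.987, -0.161, 0.0], [0.001, 0.001, -1.0]]
force: [-1.5, -1.1, 5.8]
width: 0.0175
```

```bash
python3 st.py
```

```text
{'clock': 19.15, 'ee_pos': [0.532, 0.234, 0.153], 'force': [-1.516, -1.074, 5.767], 'wrist_torque': [-0.175, 0.325, 0.183], 'width': 0.017, 'qpos': [0.287, 0.443, -0.227, 0.899, -0.0, 2.02], 'joint_efforts': [-0.035, -45.577, 23.322, -0.621, 0.149, 0.034]} yaw 80.74946138989633
```

Call:
{"name": "send_rows", "arguments": {"increments": [0,0,0,0,0,-0.02,0,0,0,0,0,0,-0.02,0,0,0,0,0,0,-0.02,0,0,0,0,0,0,-0.02,0,0,0,0,0,0,-0.02,0]}}

```text
clock: 19.65
ee_pos: [0.5314, 0.2337, 0.1529]
eef_rot: [[0.257, 0.966, 0.001], [0.966, -0.257, -0.0], [0.0, 0.001, -1.0]]
force: [-1.2, -1.4, 7.3]
width: 0.0173
```

```bash
python3 st.py
```

```text
{'clock': 19.65, 'ee_pos': [0.531, 0.234, 0.153], 'force': [-1.179, -1.351, 7.308], 'wrist_torque': [-0.345, 0.502, 0.612], 'width': 0.017, 'qpos': [0.287, 0.443, -0.228, 0.9, -0.0, 2.118], 'joint_efforts': [-0.427, -45.212, 23.609, -1.048, 0.183, 0.44]} yaw 75.08966215811961
```

τz has jumped to 0.61 N m, the clutch torque. A short further step of about 1.7° (total slip at most ~7.5°) will confirm the plateau, then I'll stop.

Call:
{"name": "send_rows", "arguments": {"increments": [0,0,0,0,0,-0.01,0,0,0,0,0,0,-0.01,0,0,0,0,0,0,-0.01,0,0,0,0,0,0,0,0,0,0,0,0,0,0,0]}}

```text
clock: 20.15
ee_pos: [0.5314, 0.2337, 0.1529]
eef_rot: [[0.286, 0.958, 0.001], [0.958, -0.286, 0.0], [0.0, 0.001, -1.0]]
force: [-1.7, -0.8, 6.7]
width: 0.0171
```

```bash
python3 st.py; python3 - <<'E'
from h import *
cv2.imwrite("pics/scene7.png",manip.capture("scene")[:,:,::-1]);cv2.imwrite("pics/top7.png",manip.capture("top")[:,:,::-1])
crop("pics/n3.png","pics/scene7.png",372,125,48,60,8,2)
crop("pics/n1.png","pics/top7.png",202,196,44,44,9,3)
a=cv2.imread("pics/n3.png");b=cv2.imread("pics/n1.png");H=max(a.shape[0],b.shape[0])
o=np.zeros((H,a.shape[1]+b.shape[1],3),np.uint8);o[:a.shape[0],:a.shape[1]]=a;o[:b.shape[0],a.shape[1]:]=b;cv2.imwrite("pics/n.png",o)
E
```

```text
{'clock': 20.15, 'ee_pos': [0.531, 0.234, 0.153], 'force': [-1.706, -0.847, 6.73], 'wrist_torque': [-0.254, 0.567, 0.489], 'width': 0.017, 'qpos': [0.287, 0.443, -0.228, 0.9, -0.0, 2.148], 'joint_efforts': [-0.375, -45.186, 23.637, -1.083, 0.158, 0.505]} yaw 73.40335460419058
```

View pics/n.png

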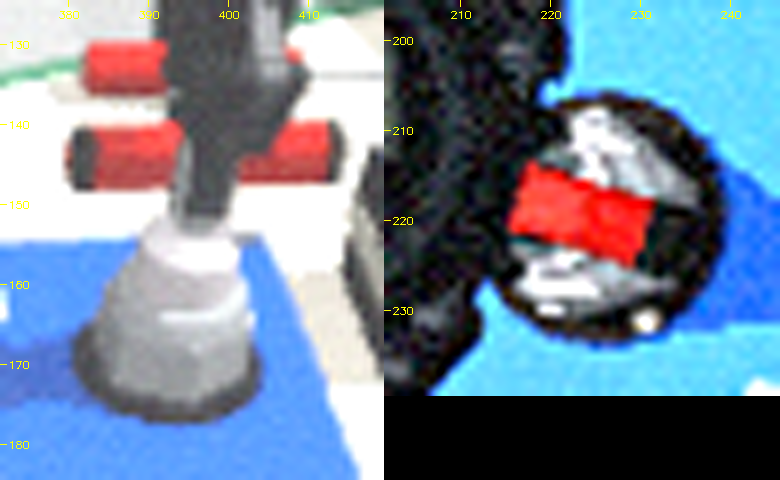

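The paused torque reads 0.49 N m, so the clutch has slipped. The white dot in the top view has moved from (237,223) to (230.7,231.3), about 51° clockwise, against 61° of handle turn including the socket play. That leaves only a few degrees of slip. I'll stop turning and unwind gently inside the play.

Call:
{"name": "send_rows", "arguments": {"increments": [0,0,0,0,0,0.012,0,0,0,0,0,0,0.012,0,0,0,0,0,0,0.012,0,0,0,0,0,0,0.012,0,0,0,0,0,0,0,0]}}

```text
clock: 20.75
ee_pos: [0.5315, 0.2337, 0.1529]
eef_rot: [[0.241, 0.971, 0.001], [0.971, -0.241, 0.0], [0.0, 0.001, -1.0]]
force: [-1.9, -1.1, 7.0]
width: 0.0171
```

```bash
python3 st.py; python3 - <<'E'
from h import *
P=np.array([.5304,.2345,.079])
for (u,v) in((237.2,223.1),(230.6,231.2)):
    D=atz("top",u,v,.079);print(np.degrees(np.arctan2(*(D-P)[1::-1])),np.hypot(*(D-P)[:2]))
E
```

```text
{'clock': 20.75, 'ee_pos': [0.531, 0.234, 0.153], 'force': [-1.888, -1.132, 7.018], 'wrist_torque': [-0.241, 0.498, 0.033], 'width': 0.017, 'qpos': [0.287, 0.443, -0.228, 0.9, -0.0, 2.101], 'joint_efforts': [0.039, -45.252, 23.581, -1.001, 0.115, -0.02]} yaw 76.07224753371075
-106.60777127819425 0.03033621218241533
-156.2495256418947 0.03176601101061936
```

Call:
{"name": "send_rows", "arguments": {"increments": [0,0,0.4,0,0,0,0,0,0,0.4,0,0,0.02,0,0,0,0.4,0,0,0.02,0,0,0,0.5,0,0,0.02,0,0,0,0.5,0,0,0,0]}}

```text
clock: 21.25
ee_pos: [0.531, 0.2336, 0.1536]
eef_rot: [[0.181, 0.983, -0.001], [0.983, -0.181, -0.0], [-0.0, -0.001, -1.0]]
force: [1.7, 1.1, -5.6]
width: 0.0171
```

```bash
python3 st.py
```

```text
{'clock': 21.25, 'ee_pos': [0.531, 0.234, 0.154], 'force': [1.749, 1.074, -5.595], 'wrist_torque': [0.068, -0.366, 0.024], 'width': 0.017, 'qpos': [0.287, 0.443, -0.226, 0.903, 0.0, 2.04], 'joint_efforts': [0.159, -51.601, 25.585, 0.631, 0.052, -0.082]} yaw 79.55414768879879
```

Call:
{"name": "send_rows", "arguments": {"increments": [0.4,0.1,0,0,0,0,0,0.4,0.2,0,0,0,0,0,0,0,1,0,0,0,0,0,0,1,0,0,0,0,0,0,1,0,0,0,0]}}

```text
clock: 21.75
ee_pos: [0.5318, 0.2339, 0.1575]
eef_rot: [[0.182, 0.983, -0.0], [0.983, -0.182, -0.0], [-0.0, -0.0, -1.0]]
force: [-0.0, -0.6, -5.3]
width: 0.0171
```

```bash
python3 st.py
```

```text
{'clock': 21.75, 'ee_pos': [0.532, 0.234, 0.157], 'force': [-0.05, -0.565, -5.289], 'wrist_torque': [-0.044, 0.101, -0.037], 'width': 0.017, 'qpos': [0.287, 0.44, -0.219, 0.912, -0.0, 2.041], 'joint_efforts': [-0.008, -51.237, 26.462, -0.199, 0.026, 0.003]} yaw 79.51584820225054
```

Call:
{"name": "send_rows", "arguments": {"increments": [0,0,2,0,0,0,0,0,0,3,0,0,0,0,0,0,4,0,0,0,0,0,0,4,0,0,0,0,0,0,4,0,0,0,0]}}

```text
clock: 22.25
ee_pos: [0.5323, 0.234, 0.1751]
eef_rot: [[0.182, 0.983, 0.001], [0.983, -0.182, 0.0], [0.0, 0.001, -1.0]]
force: [-0.4, -0.5, -4.2]
width: 0.0169
```

Call:
{"name": "send_rows", "arguments": {"increments": [0,0,5,0,0,0,0,0,0,7,0,0,0,0,0,0,8,0,0,0,0,0,0,6,0,0,0,0,0,0,2,0,0,0,0]}}

```text
clock: 22.75
ee_pos: [0.5327, 0.2341, 0.2037]
eef_rot: [[0.182, 0.983, 0.002], [0.983, -0.182, 0.0], [0.001, 0.002, -1.0]]
force: [-0.4, -0.3, -4.0]
width: 0.0172
```

```bash
python3 st.py; python3 - <<'E'
from h import *
cv2.imwrite("pics/scene8.png",manip.capture("scene")[:,:,::-1]);cv2.imwrite("pics/top8.png",manip.capture("top")[:,:,::-1])
crop("pics/o3.png","pics/scene8.png",340,100,90,95,5,2)
crop("pics/o1.png","pics/top8.png",195,190,55,50,7,3)
a=cv2.imread("pics/o3.png");b=cv2.imread("pics/o1.png");H=max(a.shape[0],b.shape[0])
o=np.zeros((H,a.shape[1]+b.shape[1],3),np.uint8);o[:a.shape[0],:a.shape[1]]=a;o[:b.shape[0],a.shape[1]:]=b;cv2.imwrite("pics/o.png",o[:, :800]);print(o.shape)
E
```

```text
{'clock': 22.75, 'ee_pos': [0.533, 0.234, 0.204], 'force': [-0.417, -0.285, -3.955], 'wrist_torque': [0.021, -0.025, -0.038], 'width': 0.017, 'qpos': [0.287, 0.402, -0.153, 1.014, -0.0, 2.041], 'joint_efforts': [0.023, -50.356, 27.358, 0.113, 0.01, -0.0]} yaw 79.51473108502132
(475, 835, 3)
```

View pics/o.png

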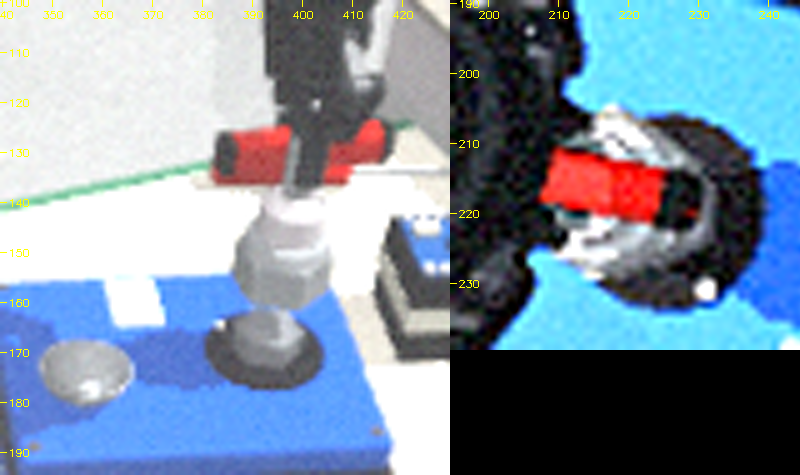

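Scene view: the key is clear of the plug, its bottom at about (396,160). The white dot at (231.2,230.8) has not moved, so the plug was not loosened. I'll return to the stand at the original grasp pose (0.5639, −0.176, yaw 46.5°).

Call:
{"name": "send_rows", "arguments": {"increments": [1,-14,0,0,0,-0.03,0,2,-24,0,0,0,-0.04,0,2.3,-30,0,0,0,-0.04,0,2.3,-30,0,0,0,-0.04,0,2.3,-30,0,0,0,-0.04,0]}}

```text
clock: 23.35
ee_pos: [0.5415, 0.1039, 0.2021]
eef_rot: [[0.367, 0.93, -0.001], [0.93, -0.367, -0.001], [-0.001, -0.001, -1.0]]
force: [0.5, -1.2, -4.5]
width: 0.0169
```

Call:
{"name": "send_rows", "arguments": {"increments": [2.3,-30,0,0,0,-0.04,0,2.3,-30,0,0,0,-0.04,0,2.3,-30,0,0,0,-0.04,0,2.3,-30,0,0,0,-0.04,0,2.3,-30,0,0,0,-0.04,0]}}

```text
clock: 23.85
ee_pos: [0.5528, -0.0461, 0.2021]
eef_rot: [[0.545, 0.838, -0.001], [0.838, -0.545, -0.0], [-0.001, -0.001, -1.0]]
force: [0.9, -0.1, -5.2]
width: 0.0173
```

Call:
{"name": "send_rows", "arguments": {"increments": [2.3,-30,0,0,0,-0.04,0,2.3,-30,0,0,0,-0.04,0,2.3,-30,0,0,0,-0.04,0,2,-24,0,0,0,-0.04,0,1,-18,0,0,0,-0.026,0]}}

```text
clock: 24.35
ee_pos: [0.5627, -0.1784, 0.202]
eef_rot: [[0.691, 0.723, -0.001], [0.723, -0.691, -0.0], [-0.001, -0.0, -1.0]]
force: [-0.3, -0.2, -4.4]
width: 0.0168
```

Call:
{"name": "send_rows", "arguments": {"increments": [0,0,-3,0,0,0,0,0,0,-2,0,0,0,0,0,0,0,0,0,0,0,0,0,0,0,0,0,0,0,0,0,0,0,0,0]}}

```text
clock: 24.85
ee_pos: [0.5634, -0.1752, 0.1976]
eef_rot: [[0.687, 0.726, -0.0], [0.726, -0.687, 0.0], [0.0, -0.0, -1.0]]
force: [-0.6, 0.2, -3.6]
width: 0.0171
```

```bash
python3 st.py
```

```text
{'clock': 24.85, 'ee_pos': [0.563, -0.175, 0.198], 'force': [-0.619, 0.176, -3.555], 'wrist_torque': [0.007, -0.011, 0.011], 'width': 0.017, 'qpos': [-0.427, 0.423, -0.137, 1.011, 0.0, 1.902], 'joint_efforts': [-0.104, -51.342, 27.358, 0.011, 0.006, 0.0]} yaw 46.58794325279891
```

Call:
{"name": "send_rows", "arguments": {"increments": [0.5,-0.8,-18,0,0,0,0,0,0,-20,0,0,0,0,0,0,-20,0,0,0,0,0,0,-18,0,0,0,0,0,0,-8,0,0,0,0]}}

```text
clock: 25.35
ee_pos: [0.5629, -0.1759, 0.1119]
eef_rot: [[0.688, 0.726, -0.002], [0.726, -0.688, 0.001], [-0.001, -0.002, -1.0]]
force: [-1.3, -0.1, -4.0]
width: 0.0172
```

```bash
python3 st.py; python3 - <<'E'
from h import *
cv2.imwrite("pics/scene9.png",manip.capture("scene")[:,:,::-1])
crop("pics/p3.png","pics/scene9.png",225,150,75,95,6,2)
E
```

```text
{'clock': 25.35, 'ee_pos': [0.563, -0.176, 0.112], 'force': [-1.302, -0.141, -4.026], 'wrist_torque': [0.027, 0.054, 0.021], 'width': 0.017, 'qpos': [-0.428, 0.502, -0.247, 0.824, 0.0, 1.901], 'joint_efforts': [-0.132, -53.499, 25.479, -0.22, 0.005, 0.0]} yaw 46.55914418758348
```

View pics/p3.png

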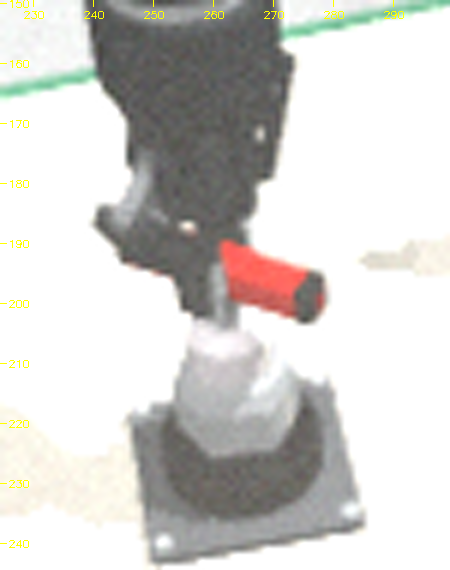

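The socket is above the cup: socket spans about u 254–275, cup about 251–278, roughly concentric. I'll lower it in small steps.

Call:
{"name": "send_rows", "arguments": {"increments": [0,0,-2,0,0,0,0,0,0,-2,0,0,0,0,0,0,-2,0,0,0,0,0,0,-2,0,0,0,0,0,0,-2,0,0,0,0]}}

```text
clock: 25.9
ee_pos: [0.5641, -0.177, 0.1038]
eef_rot: [[0.688, 0.726, 0.001], [0.726, -0.688, -0.0], [0.0, 0.001, -1.0]]
force: [0.1, 0.3, -4.4]
width: 0.0172
```

Call:
{"name": "send_rows", "arguments": {"increments": [0,0,-2,0,0,0,0,0,0,-2,0,0,0,0,0,0,-2,0,0,0,0,0,0,-2,0,0,0,0,0,0,-2,0,0,0,0]}}

```text
clock: 26.4
ee_pos: [0.5638, -0.1769, 0.0933]
eef_rot: [[0.688, 0.725, -0.0], [0.725, -0.688, 0.0], [0.0, -0.0, -1.0]]
force: [-0.1, 0.4, -4.8]
width: 0.0172
```

```bash
python3 st.py
```

```text
{'clock': 26.4, 'ee_pos': [0.564, -0.177, 0.093], 'force': [-0.055, 0.444, -4.825], 'wrist_torque': [-0.031, 0.032, -0.017], 'width': 0.017, 'qpos': [-0.429, 0.522, -0.267, 0.782, 0.0, 1.901], 'joint_efforts': [-0.001, -53.526, 24.259, 0.07, 0.011, 0.0]} yaw 46.510324690168076
```

Call:
{"name": "send_rows", "arguments": {"increments": [0,0.5,-1.5,0,0,0,0,0,0.4,-1.5,0,0,0,0,0,0,-1,0,0,0,0,0,0,-1,0,0,0,0,0,0,-0.5,0,0,0,0]}}

```text
clock: 26.9
ee_pos: [0.5639, -0.176, 0.0879]
eef_rot: [[0.688, 0.725, -0.0], [0.725, -0.688, 0.0], [-0.0, -0.0, -1.0]]
force: [-0.4, -0.2, -4.2]
width: 0.0169
```

Call:
{"name": "send_rows", "arguments": {"increments": [0,0,-0.5,0,0,0,0,0,0,-0.4,0,0,0,0,0,0,-0.4,0,0,0,0,0,0,0,0,0,0,0,0,0,0,0,0,0,0]}}

```text
clock: 27.4
ee_pos: [0.5639, -0.176, 0.0867]
eef_rot: [[0.688, 0.725, 0.0], [0.725, -0.688, 0.0], [0.0, 0.0, -1.0]]
force: [-1.1, 0.9, -4.8]
width: 0.017
```

```bash
python3 st.py
```

```text
{'clock': 27.4, 'ee_pos': [0.564, -0.176, 0.087], 'force': [-1.13, 0.912, -4.784], 'wrist_torque': [-0.051, -0.001, 0.084], 'width': 0.017, 'qpos': [-0.427, 0.529, -0.274, 0.767, 0.0, 1.902], 'joint_efforts': [-0.001, -53.481, 23.936, -0.002, 0.011, -0.0]} yaw 46.50959048484259
```

Call:
{"name": "send_rows", "arguments": {"increments": [0,0,-0.4,0,0,0,0,0,0,-0.4,0,0,0,0,0,0,-0.2,0,0,0,0,0,0,0,0,0,0,0,0,0,0,0,0,0,0]}}

```text
clock: 27.9
ee_pos: [0.5639, -0.176, 0.086]
eef_rot: [[0.688, 0.726, 0.0], [0.726, -0.688, -0.0], [0.0, 0.0, -1.0]]
force: [-1.1, 0.8, 0.1]
width: 0.0173
```

```bash
python3 st.py
```

```text
{'clock': 27.9, 'ee_pos': [0.564, -0.176, 0.086], 'force': [-1.064, 0.791, 0.058], 'wrist_torque': [0.077, 0.344, -0.026], 'width': 0.017, 'qpos': [-0.427, 0.53, -0.275, 0.765, -0.0, 1.902], 'joint_efforts': [0.005, -51.058, 23.35, -0.63, 0.05, 0.001]} yaw 46.51550247427977
```

The key rests on the floor of the cup with about 4.4 N, at the same height as at the start. I'll open the fingers gradually.

Call:
{"name": "send_rows", "arguments": {"increments": [0,0,0,0,0,0,19,0,0,0,0,0,0,21,0,0,0,0,0,0,24,0,0,0,0,0,0,30,0,0,0,0,0,0,40]}}

```text
clock: 28.4
ee_pos: [0.564, -0.176, 0.0857]
eef_rot: [[0.688, 0.725, 0.0], [0.725, -0.688, -0.0], [0.0, 0.0, -1.0]]
force: [0.9, 0.7, 0.1]
width: 0.0397
```

Call:
{"name": "send_rows", "arguments": {"increments": [0,0,0,0,0,0,60,0,0,0,0,0,0,80,0,0,0,0,0,0,85,0,0,0,0,0,0,85,0,0,0,0,0,0,85]}}

```text
clock: 28.9
ee_pos: [0.5639, -0.176, 0.0857]
eef_rot: [[0.688, 0.726, -0.0], [0.726, -0.688, 0.0], [-0.0, -0.0, -1.0]]
force: [-0.2, 0.2, -0.5]
width: 0.0853
```

```bash
python3 st.py; python3 - <<'E'
from h import *
cv2.imwrite("pics/scene10.png",manip.capture("scene")[:,:,::-1])
crop("pics/q3.png","pics/scene10.png",225,150,75,95,6,2)
E
```

```text
{'clock': 28.9, 'ee_pos': [0.564, -0.176, 0.086], 'force': [-0.212, 0.222, -0.509], 'wrist_torque': [-0.048, 0.014, 0.013], 'width': 0.085, 'qpos': [-0.427, 0.53, -0.275, 0.765, 0.0, 1.902], 'joint_efforts': [-0.003, -51.027, 22.523, 0.001, 0.0, 0.0]} yaw 46.51370701176662
```

View pics/q3.png

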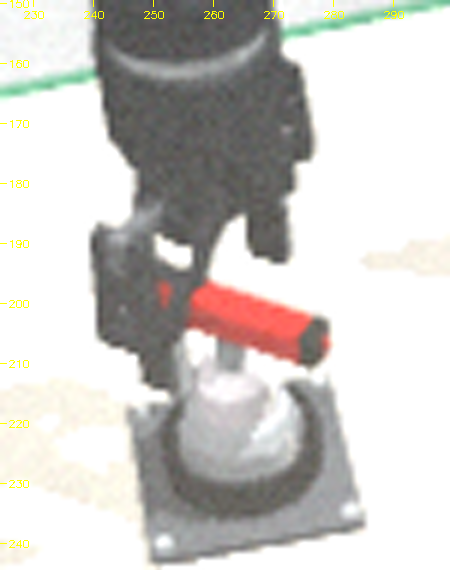

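The key stands upright in the cup with the fingers open and clear on both sides (bar end at (277,206), as at the start). I'll retreat straight up and take final views.

Call:
{"name": "send_rows", "arguments": {"increments": [0,0,5,0,0,0,85,0,0,10,0,0,0,85,0,0,15,0,0,0,85,0,0,20,0,0,0,85,0,0,20,0,0,0,85]}}

```text
clock: 29.45
ee_pos: [0.5639, -0.176, 0.1572]
eef_rot: [[0.688, 0.726, 0.0], [0.726, -0.688, -0.0], [0.0, 0.0, -1.0]]
force: [-0.1, 0.1, 0.5]
width: 0.0851
```

Call:
{"name": "send_rows", "arguments": {"increments": [-10,-15,15,0,0,0,85,-25,-30,10,0,0,0,85,-30,-35,0,0,0,0,85,-30,-35,0,0,0,0,85,-30,-35,0,0,0,0,85]}}

```text
clock: 29.95
ee_pos: [0.438, -0.3273, 0.182]
eef_rot: [[0.688, 0.726, 0.001], [0.726, -0.688, -0.001], [-0.0, 0.002, -1.0]]
force: [0.3, -0.5, -0.3]
width: 0.0848
```

Call:
{"name": "send_rows", "arguments": {"increments": [-30,-35,0,0,0,0,85,-20,-20,0,0,0,0,85,0,0,0,0,0,0,85,0,0,0,0,0,0,85,0,0,0,0,0,0,85]}}

```text
clock: 30.45
ee_pos: [0.3895, -0.3804, 0.1811]
eef_rot: [[0.687, 0.726, 0.001], [0.726, -0.687, -0.0], [0.0, 0.0, -1.0]]
force: [0.3, -0.2, -0.1]
width: 0.085
```

```bash
python3 st.py; python3 - <<'E'
from h import *
for n in("scene","top"): cv2.imwrite(f"pics/{n}11.png",manip.capture(n)[:,:,::-1])
crop("pics/r1.png","pics/top11.png",355,180,75,55,5,1.8);crop("pics/r2.png","pics/top11.png",195,175,80,55,5,1.8)
crop("pics/r3.png","pics/scene11.png",235,180,75,65,5,1.8);crop("pics/r4.png","pics/scene11.png",350,145,80,65,5,1.8)
R=[cv2.imread(f"pics/r{i}.png") for i in(1,2,3,4)]
o=np.zeros((600,775,3),np.uint8)
for im,(x,y) in zip(R,((0,0),(375,0),(0,275),(375,275))): o[y:y+im.shape[0],x:x+im.shape[1]]=im
cv2.imwrite("pics/r.png",o)
# change check vs start
for n in("scene","top"):
    a=cv2.imread(f"pics/{n}0.png").astype(int);b=cv2.imread(f"pics/{n}11.png").astype(int)
    m=(np.abs(a-b).max(2)>45).astype(np.uint8);k,l,st,c=cv2.connectedComponentsWithStats(m)
    print(n,[st[i].tolist() for i in range(1,k) if st[i][4]>12])
P=np.array([.5304,.2345,.079])
E
```

```text
{'clock': 30.45, 'ee_pos': [0.39, -0.38, 0.181], 'force': [0.3, -0.222, -0.065], 'wrist_torque': [-0.022, 0.02, 0.027], 'width': 0.085, 'qpos': [-0.909, 0.354, -0.286, 0.93, 0.0, 1.419], 'joint_efforts': [-0.735, -44.499, 25.006, -0.009, -0.027, 0.002]} yaw 46.570262256848174
scene [[37, 0, 15, 15, 96], [123, 0, 20, 10, 83], [112, 7, 9, 8, 25], [53, 9, 13, 3, 29], [57, 9, 27, 12, 73], [146, 10, 5, 7, 25], [58, 13, 17, 4, 25], [127, 25, 8, 10, 15], [65, 28, 18, 5, 21], [60, 29, 34, 19, 402], [105, 32, 25, 28, 452], [237, 32, 5, 17, 31], [133, 34, 19, 10, 86], [297, 39, 9, 8, 29], [313, 39, 23, 38, 431], [64, 44, 52, 61, 929], [142, 48, 20, 10, 72], [138, 60, 19, 9, 61], [286, 65, 25, 23, 353], [134, 89, 51, 61, 1896], [51, 184, 50, 17, 189], [131, 192, 17, 10, 86]]
top [[474, 252, 63, 63, 1857], [526, 253, 114, 126, 6440], [267, 357, 68, 43, 1327], [620, 368, 20, 32, 421], [221, 372, 46, 28, 642], [273, 383, 15, 17, 59], [302, 386, 21, 12, 113], [599, 394, 11, 6, 32]]
```

View pics/r.png

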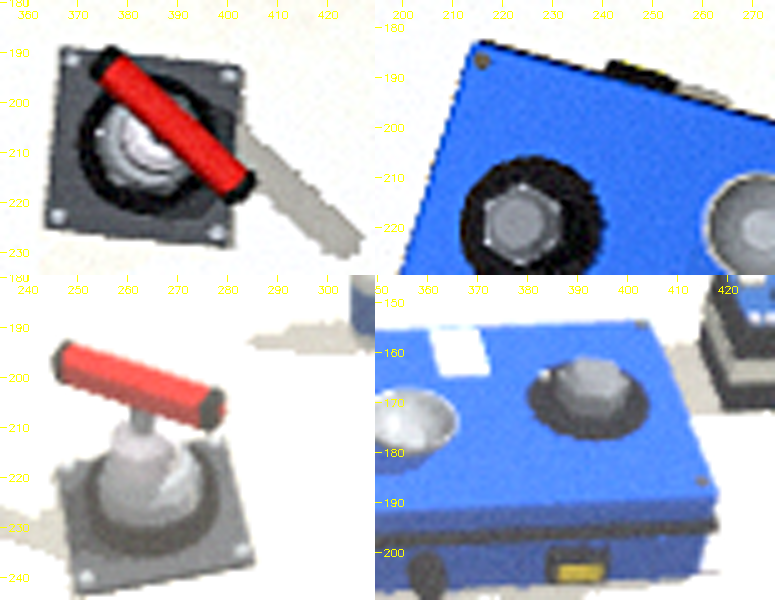

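View pics/top11.png

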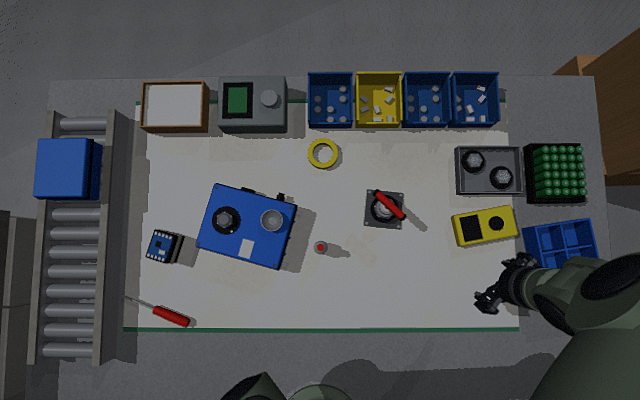

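Compared with the start pictures, the only large changes are around the arm. The key is upright in its cup, and the dish, brick, bottle, tape and meter are unmoved. Handing in.

```bash
python3 -c "
from station import manip
print(manip.close_job())"
```

```text
the job is handed in; nothing more can be done
None
```

I tightened the vent plug until the key's clutch slipped, put the key back upright in its stand, and handed the job in at about 30.5 s. No verdict was reported.

- **Seating:** The first descents met the top of the plug's hex 2–3 mm off centre, with contact of up to about 13 N. I felt for the true axis, and the socket then dropped 16 mm freely onto the flange. It came to rest with about 6 N, and about 10 N after a final 0.3 mm press.
- **Tightening:** I turned the handle 61° clockwise. Drag was 0.11–0.2 N m, then torque rose to 0.61 N m. After 1.7° more, paused, it held 0.49 N m, so the clutch had slipped, and I stopped there.
- **Slip:** The white dot on the flange moved about 50°. Taking off the play in the socket, I estimate the handle slipped 2–6°, and at most about 7.5°, under the 15° limit.
- **Lifting off:** I released the twist within the socket's play before lifting. The dot stayed put within about 1–2°, the limit of what I could read, so the plug was not loosened.
- **Stand:** The key was set down with about 4 N at its original position and height, and it stands upright in both camera views. Comparing start and end pictures, the only large changes were around the arm, so none of the bystanders moved.

**Checks that disagreed:**
- The plug position from the top camera and from the pack's outline differed by about 4 mm.
- The position I found by feel was about 3 mm from the camera's.
- The scene camera showed things 1–2 pixels off.

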